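# Set a trailer drum brake through its adjuster slot

### The arm

A 6-joint arm with a two-finger parallel gripper is mounted at the origin on the work surface. World frame = base frame: x ahead of the robot, y to its left, z up, the work surface at z = 0. Lengths are in m, angles in rad, forces in N, time in s.
With the tool pointing down it reaches from about 0.325 to 0.775 m from the base axis. Payload 5.5 kg.
Tool frame: the origin (TCP) lies at the very end of the fingers, on their centre line; the grasp point (between the pads) lies env.tcp_to_grasp behind it (env.tcp_to_grasp is the distance from the TCP to the grasp point, in m); z points along the fingers, y is the direction in which the jaws open and shut (so a half turn about z gives the same grasp; the last joint's range is limited). The gripper opens to 85 mm and grips with 20 to 120 N. Pads are 22 mm wide; open, the fingers measure 114 mm over their backs; the gripper's body (76 mm by 85 mm) begins 54 mm behind the grasp point. The pads swing forward as they close: fully open they stand 13 mm farther back than shut.
Start: joints at [1.282, 0.091, 1.231, -0, 1.82, -0.057], TCP at [0.138, 0.584, 0.231] pointing down, gripper open.
Joint ranges: [-2.87, 2.87], [-0.86, 2.18], [0.17, 2.46], [-1.51, 4.65], [0.06, 2.69], [-2.65, 2.65]. Speed limits (rad/s): [2.57, 2.57, 3.01, 3.14, 3.14, 3.14].

### API

Orientations are given as a unit quaternion [x, y, z, w].
In Python, from station import env gives the robot as it stands.
- The arm moves only by the shell command python3 -m inch 'ROWS' [FORCE]. ROWS is JSON, a list that holds one entry, the list of rows, each a list of 7 numbers: the turn, a rotation vector about the tool's x, y, z scaled (see below), then the shift along the tool's x, y, z scaled (see below), then the closure in counts, from 0 (fully open) to 255 (shut). In form: [[[rx, ry, rz, x, y, z, grip], ...]]. A call has 1 to 20 rows; each row shifts and turns the pose as measured when the row begins, along the tool's axes as they then stand; what a row does not reach is not made up. The controller multiplies each number of a shift by 0.03 m and each number of a turn by 0.08 rad. A row lasts 1/12 s, in which the tool goes at most 41.7 mm and 7.16 degrees, less where a joint would pass 70% of its speed; a pose out of reach is approached as far as the arm can. A call with a number of a shift or a turn outside -1 to 1 is refused whole. A call with a gripper value outside its range is refused whole. The fingers move at their own pace and stop on an object; FORCE is the grip in N (left out, the last holds). Time passes only in rows, so rows that do not move let the fingers close. It gives the time, the measured TCP pose, the force and the opening at its end, in the units of the state.
- env.get_state(): the state, without advancing time (a new reading comes with each control period).
- env.grab_frame(name): name is "scene" or "top" or "wrist"; returns a dict with "frame" (480x640x3 uint8, red, green, blue), "mtx" (3x3 intrinsics, pixels), "camera_from_world" (4x4, takes a point from world to camera coordinates). Camera axes: x right, y up, looking along -z (the intrinsics and any distortion apply to the point x, -y, -z); pixel columns grow to the right and rows downward; lengths in m; the calibration is good to about 2 mm. The wrist camera is an equidistant fisheye: a pixel r from the principal point sees the ray r / f radians off the axis. A picture is of the moment at which its call begins. There is no depth.
- env.sign_off(): hands the job in, once; it reports no verdict.
The state is a dict: "clock": time; "q": joint angles; "qvel": joint speeds; "tau": joint torques, N m; "tcp_pos": TCP position; "orientation": TCP orientation; "ft_force": force on the tool from outside, world axes, zero at the start; "torque": the same for the moment, N m; "finger_gap": finger opening in m.
Only numpy, scipy, OpenCV 4.12 (cv2) and the standard library are available. Lean on these libraries where they do the work, as an engineer would, in place of code of your own. Each camera call takes 0.05 s, during which the arm holds its last target.

### The job

Set the trailer brake lying on the bench: take the stubby brake spoon from the tool block, reach through the slot in the backing plate and turn the star wheel tooth by tooth towards the rim until the shoe is hard against the drum, then back it off two teeth. Go by feel and never force the spoon against the brake (30 N bends it); put the spoon back upright in its hole, and leave the cup, bottle and calculator where they are.

Things in the scene. Friction and masses are not known exactly. Their poses are not given: they have to be found in the camera images.
- brake: trailer drum brake lying drum down, fixed on the bench: dark grey round backing plate 232 mm across, flat top 76 mm above the bench, 3 mm high rolled rim, hub stub 18 mm high in the middle. Origin on the bench under the plate's centre, z up; its -x axis points from the centre to the slot
- slot (a point): centre of the adjuster slot, level with the plate's top face; axes as brake. The slot is 30 mm long along x (radially), 14 mm wide along y, through the 3 mm plate. Held upright with its x along the slot's x, the spoon turns the wheel when its tip is 10 mm below the plate's top (5 mm deep in a tooth gap) and is pushed along x, best from the gap 9 mm before the centre to 2 mm past it
- star_wheel (a joint): turn of the star wheel, rad, 0.524 a tooth; clicked home at multiples of 0.524 with a tooth gap straight up and one 9 mm to each side. Grows (shoe outward) as the top teeth go to the rim (-x of slot). Turning takes 1 to 4 N at the tooth. The shoe meets the drum 1 to 5 teeth above the start (differs each time): there the force climbs 1 to 3 N a mm; 7 N is hard against the drum
- shoe: the brake shoe inside the drum, out of sight; it swings on an anchor pin and is spread 0.6 mm at its lining by each tooth of the star wheel. Origin on the bench under the anchor pin. Pushed with 7 N at the tooth, the wheel is wound some 0.1 to 0.4 tooth past first touch
- lining (a point): middle of the lining's outer face near the adjuster, inside the drum, out of sight; axes as the shoe
- drum: the cast brake drum, 224 mm across, under the backing plate, fixed, up to 0.9 mm off the plate's centre. Origin on the bench under its centre, axes as the brake
- drum_face (a point): the spot on the drum's inside that the lining meets, out of sight; y points outward, so the lining's y here is minus the clearance. Clearance before the job is 0.9 to 2.7 mm
- spoon: stubby brake-adjusting spoon (like a stubby flat screwdriver, 86 mm long, 120 g), stands tip down in the tool block. Origin at the tip, z up along it; the blade's thin direction is its x axis
- spoon_grip (a point): middle of the spoon's black handle, 62 mm above its tip; axes as spoon. Handle square, 24 by 24 by 48 mm, flat sides square to x and y; its bottom, 38 mm above the tip, rests on the block. Below it a shank 5 mm (x) by 9 mm (y), whose last 12 mm is a flat tip 2.5 mm (x) by 8 mm (y)
- block: wooden tool block 70 by 140 by 50 mm high, fixed, origin under its centre; a scriber with a round wooden handle stands fixed in it at y = -42 mm, its top 61 mm above the block
- block_hole (a point): mouth of the spoon's hole, in the block's top face, 50 mm above the bench; axes as the block. The hole is 12 mm (x) by 14 mm (y) and goes right through
- cup: empty white mixing cup, 76 mm across, 100 mm high, bystander; origin under its centre
- hardener: white bottle with a red cap, 60 mm across, 130 mm high, bystander; origin under its centre
- calculator: black desk calculator 150 by 105 by 22 mm, bystander; origin under its centre
- star (a point): centre of the steel star wheel, 23 mm below the plate's top, under the slot's centre; axes as brake, its turning axis is y. 12 straight teeth 3 mm thick, 36 mm across the tips (which come to 5 mm below the plate's top), 9.4 mm apart at the tips, 6.5 mm high, 9 mm wide. Turns both ways and stays where it clicks
Mind the look-alikes: they are no part of the job. Several things have the shape of the block; the one meant has the colours described above.

How it is judged:
On the way, in this order (a step that is already met when the one before it is completed fails the run):
1. the star wheel has been turned up until the shoe is hard against the drum (pressed on it with over 25 N by the adjuster screw, some 5 N at the tooth) (contact force between shoe and drum above 25 N), for 0.1 s.
2. the star wheel has been backed off about two teeth (y of lining in the frame of drum_face between -0.00174 and -0.00066 m), for 0.2 s.
At the end, for the whole second after the job is handed in: The lining is clear of the drum by two teeth (1.1 to 2.9 teeth, 0.66 to 1.74 mm) after having been hard against it; the spoon stands upright in its hole, handle down on the block (within 4 mm), at rest; nothing else disturbed (all of step 2 and contact force between shoe and drum below 0.5 N and horizontal distance between spoon_grip and block_hole below 0.01 m and z of spoon_grip in the frame of block_hole below 0.028 m and angle between spoon's own z axis and vertical below 0.15 rad and linear speed of spoon below 0.02 m/s); the robot touches nothing.
It fails at once if the spoon is forced against the brake (plate or star wheel) with over 30 N (contact force between spoon and brake above 30 N).
It fails at once if the cup, bottle or calculator is moved by over 30 mm or tipped (distance of any of cup, hardener, calculator from where it was at the start of the episode above 0.03 m or angle between any of cup, hardener's own z axis and vertical above 0.4 rad).
It also fails if it takes over 72 s, if anything falls off the work surface, if the arm or the gripper's body presses on something with over 40 N, if the wrist force passes 120 N, or if a joint passes its speed limit or range.

## Working session

There is one attempt and no reset: what is moved stays moved. The work goes in short steps, Python scripts to look and compute and a shell command to move; the robot and the scene stay as the last step left them, time stands still between calls to the robot, and variables do not carry over. Pictures are saved under pics/ and viewed, and the job is handed in when it is done.

```bash
mkdir -p pics; ls
python3 - <<'E'
from station import env
import cv2
for n in ("scene","top","wrist"):
    f=env.grab_frame(n); cv2.imwrite(f"pics/{n}0.png",f["frame"][:,:,::-1])
    print(n,f["mtx"].tolist(),f["camera_from_world"].round(4).tolist(), [k for k in f])
print(env.get_state(), env.tcp_to_grasp)
E
```

```text
pics
scene [[570.1466227675347, 0.0, 317.74341986284554], [0.0, 570.1466227675347, 250.10151457496224], [0.0, 0.0, 1.0]] [[-0.2049, 0.9787, 0.0156, 0.2316], [-0.6267, -0.1434, 0.766, 0.257], [0.7518, 0.1472, 0.6427, -1.7648], [0.0, 0.0, 0.0, 1.0]] ['frame', 'mtx', 'camera_from_world']
top [[470.6376613340207, 0.0, 320.07983167834345], [0.0, 470.6376613340207, 237.81023433377004], [0.0, 0.0, 1.0]] [[-0.0175, -0.9997, 0.0192, -0.1263], [0.9948, -0.0155, 0.1006, -0.5737], [-0.1003, 0.0208, 0.9947, -1.2095], [0.0, 0.0, 0.0, 1.0]] ['frame', 'mtx', 'camera_from_world']
wrist [[371.64829954431775, 0.0, 318.29632823032466], [0.0, 371.64829954431775, 248.65280734474743], [0.0, 0.0, 1.0]] [[0.2304, 0.9731, -0.0017, -0.5997], [-0.9294, 0.2196, -0.2966, 0.0389], [-0.2883, 0.0699, 0.955, -0.3786], [0.0, 0.0, 0.0, 1.0]] ['frame', 'mtx', 'camera_from_world']
{'clock': 0.15, 'q': array([ 1.28230525e+00,  9.17219144e-02,  1.23164243e+00, -1.10844218e-06,
        1.81979351e+00, -5.67085809e-02]), 'qvel': array([ 0.00143828, -0.00079501, -0.00543479, -0.00033466, -0.00077754,
        0.00085226]), 'tau': array([ 1.47863419e-03, -4.59369099e+01, -4.18529141e+01, -1.16921683e-05,
        9.44692438e-03,  8.00085161e-06]), 'tcp_pos': array([0.13777253, 0.58374386, 0.23037033]), 'orientation': array([ 1.15632101e-01,  9.93291802e-01, -7.71063574e-04, -1.33877611e-04]), 'ft_force': array([ 0.3582925 , -0.74615841, -0.55085041]), 'torque': array([0.00158053, 0.01891487, 0.03695765]), 'finger_gap': 0.08532237656012459} 0.0187
```

View pics/top0.png

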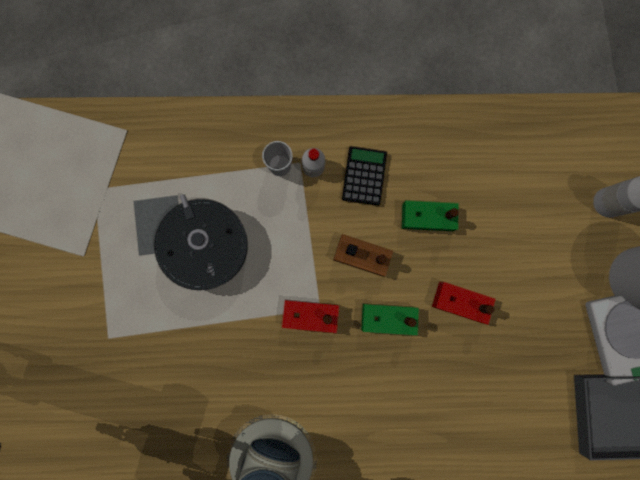

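View pics/scene0.png

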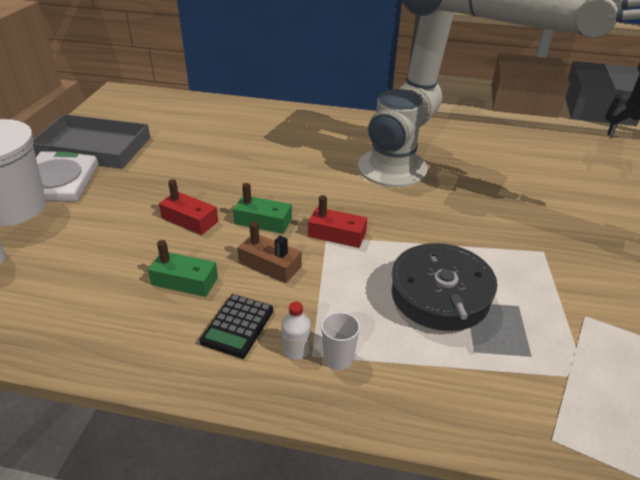

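View pics/wrist0.png

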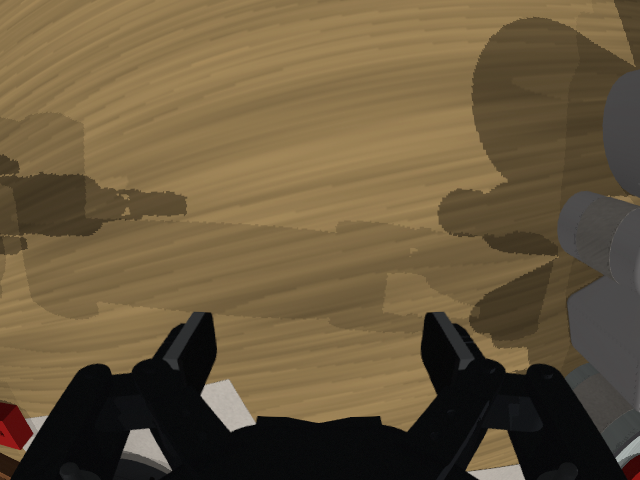

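The block candidates in the top view are red (310,316), red (465,303), green (390,319), green (430,215) and brown wood (365,255). The brown one fits: it is wooden and holds a square black handle at (351,250). I'll confirm that with an enlarged crop, along with the brake.

Run:
```python
import cv2, numpy as np
t=cv2.imread("pics/top0.png"); s=cv2.imread("pics/scene0.png")
a=cv2.resize(t[225:285,325:405],(400,300),interpolation=cv2.INTER_CUBIC)
b=cv2.resize(t[190:298,145:253],(400,300+100))[:300] if 0 else cv2.resize(t[190:298,140:260],(400,360),interpolation=cv2.INTER_CUBIC)
c=cv2.resize(s[235:335,380:510],(390,300),interpolation=cv2.INTER_CUBIC)
d=cv2.resize(s[215:285,225:315],(386,300),interpolation=cv2.INTER_CUBIC)
im=np.zeros((600,800,3),np.uint8)
im[:300,:400]=a; im[300:,:400]=cv2.resize(b,(333,300))[:, :400] if 0 else cv2.resize(t[190:298,130:274],(400,300),interpolation=cv2.INTER_CUBIC)
im[:300,400:786]=d; im[300:,400:790]=c
im=np.clip(im.astype(float)*1.8,0,255).astype(np.uint8)
cv2.imwrite("pics/crop0.png",im)
```

```text
(no output)
```

View pics/crop0.png

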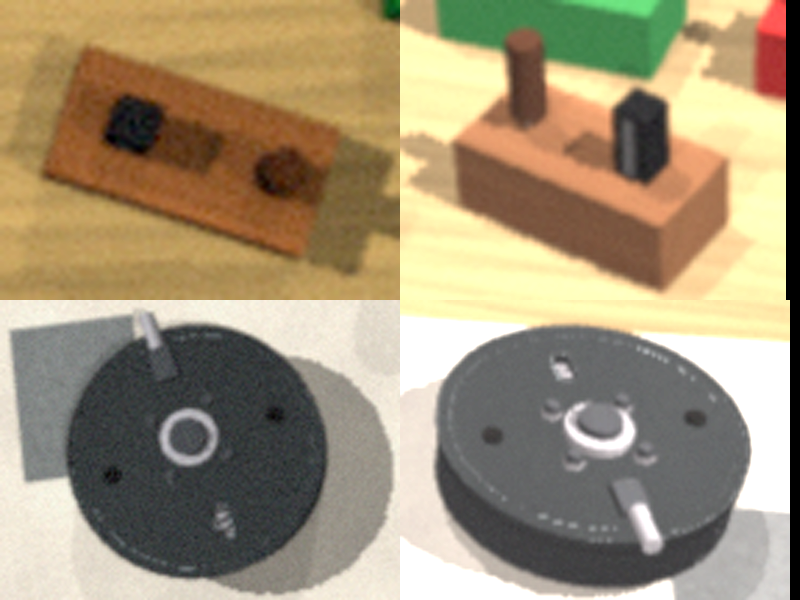

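The crop confirms it: the brown block holds the square black handle at top (352,250), with the round scriber at (381,260). The slot shows bright teeth at top (211,269), on the robot's side of the hub at (199,240). Next I'll measure these.

```bash
cat > h.py <<'E'
import numpy as np, cv2, itertools
from station import env
from scipy.spatial.transform import Rotation as R
def ray(f,px,wrist=False):
    K=f["mtx"]; T=f["camera_from_world"]; px=np.atleast_2d(np.asarray(px,float))
    x=(px[:,0]-K[0,2])/K[0,0]; y=(px[:,1]-K[1,2])/K[1,1]
    if wrist:
        r=np.hypot(x,y); s=np.where(r>1e-9,np.sin(r)/np.maximum(r,1e-9),1)
        d=np.stack([x*s,y*s,np.cos(r)],1)
    else: d=np.stack([x,y,np.ones_like(x)],1)
    d=d*[1,-1,-1]
    Rm=T[:3,:3]; c=-Rm.T@T[:3,3]
    return c,d@Rm
def onz(f,px,z,wrist=False):
    c,d=ray(f,px,wrist); return c+d*((z-c[2])/d[:,2])[:,None]
def proj(f,P,wrist=False):
    K=f["mtx"];T=f["camera_from_world"];P=np.atleast_2d(P)
    p=(P@T[:3,:3].T+T[:3,3])*[1,-1,-1]
    if wrist:
        rho=np.hypot(p[:,0],p[:,1]);th=np.arctan2(rho,p[:,2]);q=p[:,:2]/np.maximum(rho,1e-9)[:,None]*th[:,None]
    else: q=p[:,:2]/p[:,2:]
    return q*[K[0,0],K[1,1]]+K[:2,2]
def cross(fa,pa,fb,pb,wa=False,wb=False):
    A=np.zeros((3,3));b=np.zeros(3)
    for f,p,w in((fa,pa,wa),(fb,pb,wb)):
        c,d=ray(f,p,w);d=d[0]/np.linalg.norm(d[0]);M=np.eye(3)-np.outer(d,d);A+=M;b+=M@c
    return np.linalg.solve(A,b)
def biggest(m,near=None):
    cs,_=cv2.findContours(m,cv2.RETR_EXTERNAL,cv2.CHAIN_APPROX_NONE)
    return max(cs,key=cv2.contourArea)
def togo(target,yaw=None):
    """tool-axis shift units (of 30 mm) to put TCP at target"""
    s=env.get_state(); r=R.from_quat(s["orientation"])
    return r.inv().apply(np.asarray(target)-s["tcp_pos"])/0.03
E
python3 - <<'E'
from h import *
f=env.grab_frame("top"); g=env.grab_frame("scene")
for n,fr in(("top",f),("scene",g)):
    hsv=cv2.cvtColor(fr["frame"],cv2.COLOR_RGB2HSV)
    # block
    H,S,V=cv2.split(hsv)
    box=(slice(225,285),slice(325,405)) if n=="top" else (slice(215,285),slice(225,315))
    print(n, "bench",hsv[285,350] if n=="top" else hsv[300,280])
    sub=hsv[box]; c=(255,365) if n=="top" else (265,270)
    print("block hsv",hsv[c[0],c[1]], hsv[c[0]+10,c[1]+12])
hsv=cv2.cvtColor(f["frame"],cv2.COLOR_RGB2HSV)
# brake rim in top: dark low-sat
m=((hsv[...,2]<75)).astype(np.uint8); m[:, :140]=0;m[:,262:]=0;m[:185]=0;m[300:]=0
cnt=biggest(cv2.morphologyEx(m,cv2.MORPH_OPEN,np.ones((3,3))))
print(cv2.fitEllipse(cnt),cv2.contourArea(cnt))
cv2.imwrite("pics/m.png",m*255)
print("slot",onz(f,[(210.6,269)],.076),"hub top",onz(f,[(198.5,239.8)],.094))
E
```

```text
top bench [ 19 128 102]
block hsv [ 10 186  48] [ 14 177  75]
scene bench [ 17 100 169]
block hsv [ 11 126  69] [ 11 127  70]
((199.73585510253906, 244.2303009033203), (90.24775695800781, 97.20816040039062), 108.063232421875) 6866.5
slot [[0.49262164 0.14115362 0.076     ]] hub top [[0.56487691 0.16769223 0.094     ]]
```

Run:
```python
from h import *
f=env.grab_frame("top"); 
# block top corners approx from crop (crop scale 5, origin 325,225)
c=np.array([(85,45),(338,130),(300,255),(45,175)])/5+[325,225]
P=onz(f,c,.05);print(P.round(4)); print(P.mean(0)); d=P[1]-P[0]; print(np.degrees(np.arctan2(d[1],d[0])),np.linalg.norm(d)); 
d=P[2]-P[3]; print(np.degrees(np.arctan2(d[1],d[0])),np.linalg.norm(d))
print("handle",onz(f,[(325+132/5,225+118/5)],.098))
```

```text
[[ 0.5786 -0.1924  0.05  ]
 [ 0.5323 -0.3227  0.05  ]
 [ 0.4681 -0.3009  0.05  ]
 [ 0.5115 -0.1703  0.05  ]]
[ 0.52261222 -0.24659814  0.05      ]
-109.57730219142964 0.13828701544400565
-108.37591587980863 0.13769682696375557
handle [[ 0.53656381 -0.21175885  0.098     ]]
```

```bash
python3 -m inch '[[[0,0,0.65,-1,0,0,0],[0,0,0.65,-1,0,0,0],[0,0,0.65,-1,0,0,0],[0,0,0.65,-1,0,0,0],[0,0,0.65,-1,0,0,0],[0,0,0.65,-1,0,0,0],[0,0,0.65,-1,0,0,0],[0,0,0.65,-1,0,0,0],[0,0,0.65,-1,0,0,0],[0,0,0.65,-1,0,0,0],[0,0,0.65,-1,0,0,0],[0,0,0.65,-1,0,0,0],[0,0,0.65,-1,0,0,0],[0,0,0.65,-1,0,0,0],[0,0,0.65,-1,0,0,0],[0,0,0.65,-1,0,0,0],[0,0,0.65,-1,0,0,0]]]' 40
python3 - <<'E'
from h import *
s=env.get_state(); r=R.from_quat(s["orientation"]); y=r.apply([0,1,0]); print(s["clock"],s["tcp_pos"],np.degrees(np.arctan2(y[1],y[0])),r.apply([0,0,1]),s["q"])
f=env.grab_frame("wrist"); cv2.imwrite("pics/w1.png",f["frame"][:,:,::-1])
T=f["camera_from_world"]; print("cam",-T[:3,:3].T@T[:3,3], "look",-T[2,:3])
E
```

```text
clock: 1.72
tcp_pos: [0.5392, 0.272, 0.2258]
orientation: [0.542, 0.84, -0.002, -0.002]
ft_force: [0.6, 0.2, 0.2]
finger_gap: 0.0858
1.7167 [0.53922103 0.27203784 0.2258114 ] 24.37611508016651 [-0.0052248  -0.00169247 -0.99998492] [ 4.10615558e-01  1.05768800e-01  1.22475485e+00  5.50350391e-04
  1.81653507e+00 -1.46938045e-02]
cam [0.50976361 0.34144566 0.36767387] look [ 0.11735859 -0.27182947 -0.95516266]
```

View pics/w1.png

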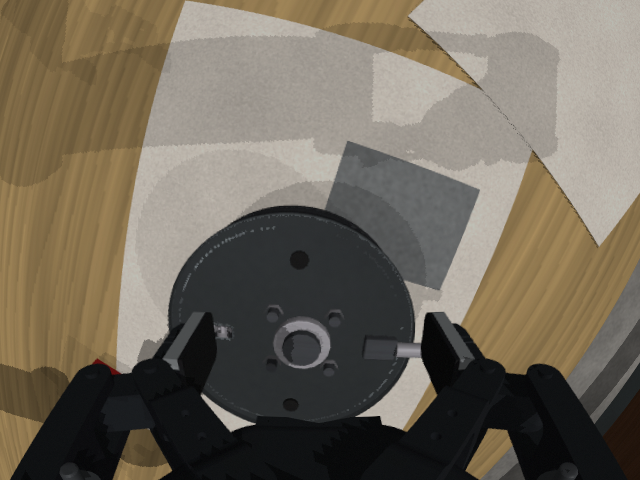

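Wrist view: the hub is at (301,345), the slot with teeth at about (224,331), partly beside the left finger, and the lever is at (395,348). I'll shift for a clear look at the slot.

```bash
python3 -m inch '[[[0,0,0,1,-0.6,0,0],[0,0,0,1,-0.6,0,0],[0,0,0,0.7,-0.6,0,0],[0,0,0,0,0,0,0],[0,0,0,0,0,0,0]]]'
python3 - <<'E'
from h import *
f=env.grab_frame("wrist"); np.save("pics/w2.npy",f,allow_pickle=True); cv2.imwrite("pics/w2.png",f["frame"][:,:,::-1])
s=env.get_state();print(s["tcp_pos"],s["qvel"])
E
```

```text
clock: 2.18
tcp_pos: [0.46, 0.3158, 0.2237]
orientation: [0.55, 0.835, -0.005, -0.0]
ft_force: [0.4, -1.0, 0.3]
finger_gap: 0.0855
[0.46006754 0.31594154 0.2239351 ] [-0.02131082  0.01566144 -0.01723537 -0.00452992 -0.00494592 -0.00522637]
```

View pics/w2.png

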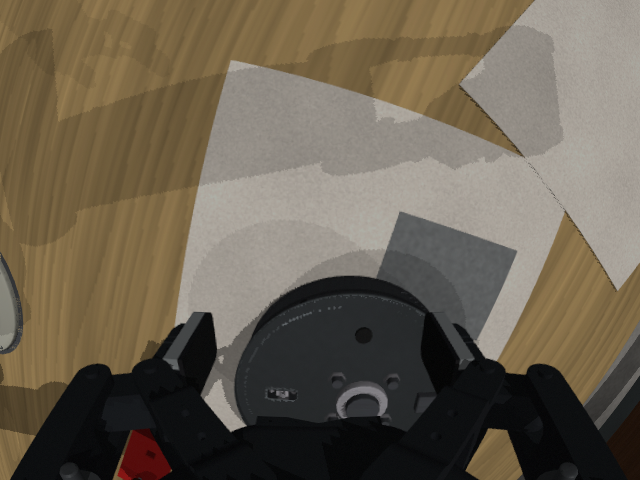

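```bash
python3 -m inch '[[[0,0,0,-1,0,0,0],[0,0,0,-1,0,0,0],[0,0,0,-1,0,0,0],[0,0,0,-1,0,0,0],[0,0,0,-1,0,0,0],[0,0,0,-0.5,0,0,0],[0,0,0,0,0,0,0],[0,0,0,0,0,0,0]]]'
python3 - <<'E'
from h import *
f=env.grab_frame("wrist"); np.save("pics/w3.npy",f,allow_pickle=True); cv2.imwrite("pics/w3.png",f["frame"][:,:,::-1])
s=env.get_state();print(s["tcp_pos"],s["qvel"])
for p in ((281,395),): print(onz(np.load("pics/w2.npy",allow_pickle=True).item(),[p],.076,True))
E
```

```text
clock: 2.9
tcp_pos: [0.5318, 0.1555, 0.2234]
orientation: [0.55, 0.835, -0.005, -0.0]
ft_force: [-0.2, 0.0, 0.6]
finger_gap: 0.0853
[0.53169214 0.15567183 0.22337839] [ 0.03066038 -0.0049905   0.00527744  0.00652895  0.00272551  0.00695398]
[[0.49189131 0.1466988  0.076     ]]
```

View pics/w3.png

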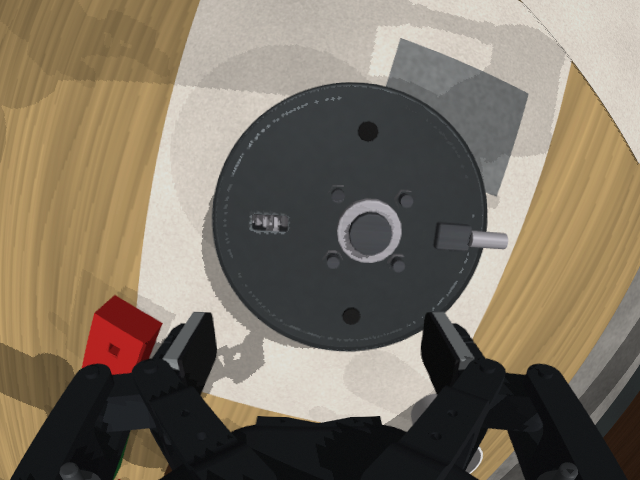

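Now the whole brake is clear: slot at about (269,222), hub at (369,232), and holes at (368,131) and (351,316). I'll enlarge the slot and fit the rim.

Run:
```python
from h import *
from scipy.optimize import least_squares
f=np.load("pics/w3.npy",allow_pickle=True).item(); im=f["frame"]
c=cv2.resize(im[195:250,235:305],(700,550),interpolation=cv2.INTER_CUBIC)
c=np.clip(c.astype(float)*2,0,255).astype(np.uint8); cv2.imwrite("pics/slot3.png",c[:,:,::-1])
# rim points: radial scan from plate centre on plane z=.079
cen=onz(f,[(350,217)],.079,True)[0][:2]
g=cv2.GaussianBlur(cv2.cvtColor(im,cv2.COLOR_RGB2GRAY).astype(np.float32),(0,0),1)
for it in range(2):
    pts=[]
    for a in np.radians(np.arange(0,360,3)):
        rr=np.arange(.105,.128,.0004); P=np.stack([cen[0]+rr*np.cos(a),cen[1]+rr*np.sin(a),0*rr+.079],1)
        q=proj(f,P,True); v=cv2.remap(g,q[None,:,0].astype(np.float32),q[None,:,1].astype(np.float32),cv2.INTER_LINEAR)[0]
        d=np.diff(v); k=d.argmax()
        if d[k]>6 and v[k+3 if k+3<len(v) else -1]>90: pts.append(P[k,:2])
    pts=np.array(pts)
    s=least_squares(lambda p:np.hypot(pts[:,0]-p[0],pts[:,1]-p[1])-p[2],[*cen,.116],loss="soft_l1",f_scale=.001)
    cen=s.x[:2]; print(len(pts),s.x,np.abs(s.fun).mean())
print("hub",onz(f,[(369,232)],.094,True))
h=onz(f,[(368,131),(351,316)],.076,True);print("holes",h,h.mean(0))
print("slot",onz(f,[(269,222)],.076,True))
```

```text
115 [0.5559832  0.16901638 0.11451237] 0.00044285406082939313
113 [0.5558619  0.16898473 0.11453308] 0.0004902558394653851
hub [[0.56557373 0.17414089 0.094     ]]
holes [[0.53533771 0.24367468 0.076     ]
 [0.58832545 0.09588929 0.076     ]] [0.56183158 0.16978199 0.076     ]
slot [[0.49236933 0.14641423 0.076     ]]
```

View pics/slot3.png

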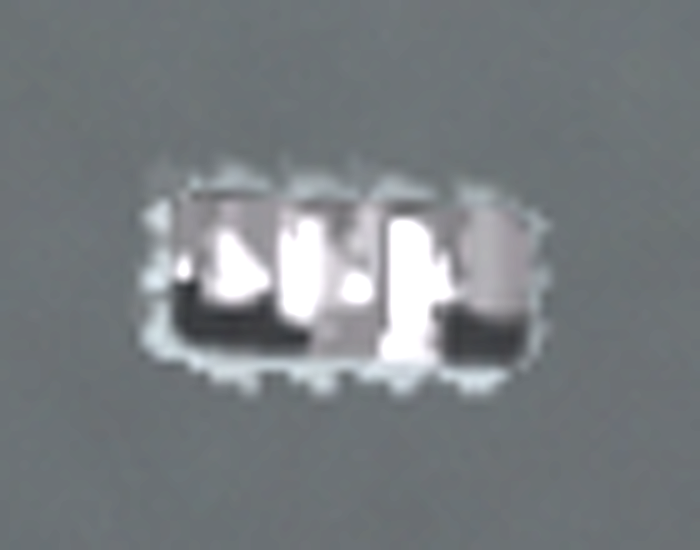

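Run:
```python
from h import *
f=np.load("pics/w3.npy",allow_pickle=True).item()
c=np.array([(172,188),(530,205),(528,370),(170,350)])/10+[234.5,194.5]
P=onz(f,c,.076,True); print(P.round(4),P.mean(0))
for i in range(4):
    d=P[(i+1)%4]-P[i]; print(np.linalg.norm(d),np.degrees(np.arctan2(d[1],d[0])))
t=env.grab_frame("top")
print("tri hub",cross(f,(369,232),t,(198.5,239.8),True)); print("tri slot",cross(f,(270,222.8),t,(210.6,269),True))
# check rim center by extents in wrist at z=.079 vs image
T=f["camera_from_world"];print("cam",-T[:3,:3].T@T[:3,3])
im=cv2.cvtColor(f["frame"],cv2.COLOR_RGB2BGR)
for cx,cy,z,r,col in((.5559,.169,.079,.116,(0,0,255)),(.5656,.1741,.094,.02,(0,255,0)),(.5636,.172,.079,.116,(255,0,0))):
    a=np.linspace(0,2*np.pi,200); q=proj(f,np.stack([cx+r*np.cos(a),cy+r*np.sin(a),0*a+z],1),True)
    cv2.polylines(im,[np.round(q).astype(int)],True,col,1)
cv2.imwrite("pics/chk.png",im[60:370,190:520].repeat(2,0).repeat(2,1)[:600])
```

```text
[[0.4768 0.1476 0.076 ]
 [0.504  0.1576 0.076 ]
 [0.5089 0.1449 0.076 ]
 [0.4813 0.135  0.076 ]] [0.49276043 0.14626995 0.076     ]
0.02899574968685493 20.0612482639006
0.013629069243498044 -68.71633491798396
0.029337851149055544 -160.21446939370622
0.013484885405816374 109.84453343503553
tri hub [0.56740888 0.17125752 0.08064744]
tri slot [0.49300226 0.14329771 0.06586659]
cam [0.50371347 0.22636328 0.36483589]
```

View pics/chk.png

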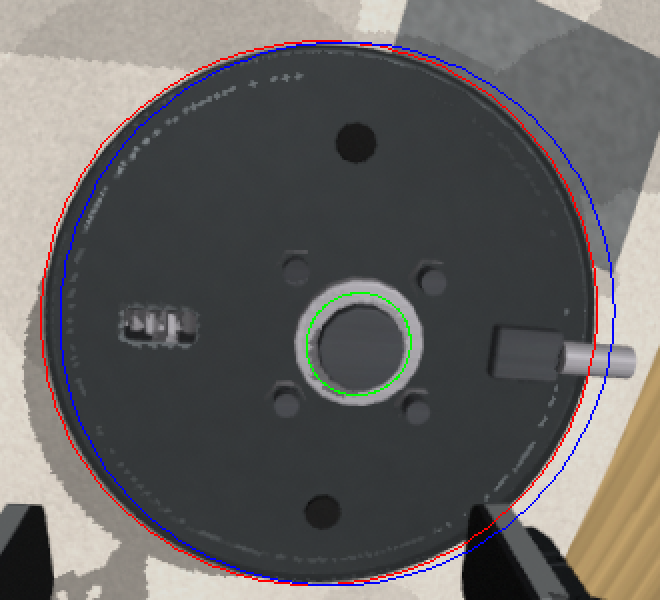

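```bash
python3 -m inch '[[[0,0,0.66,-1,0,0,0],[0,0,0.66,-1,0,0,0],[0,0,0.66,-1,0,0,0],[0,0,0.66,-1,0,0,0],[0,0,0.66,-1,0,0,0],[0,0,0.66,-1,0,0,0],[0,0,0.66,-1,0,0,0],[0,0,0.66,-1,0,0,0],[0,0,0.66,-1,0,0,0],[0,0,0.66,-1,0,0,0],[0,0,0.66,-1,0,0,0],[0,0,0.66,-1,0,0,0],[0,0,0.66,-1,0,0,0],[0,0,0.66,-1,0,0,0],[0,0,0.6,-1,0,0,0],[0,0,0,0,0,0,0],[0,0,0,0,0,0,0]]]'
python3 - <<'E'
from h import *
f=env.grab_frame("wrist"); np.save("pics/w4.npy",f,allow_pickle=True); cv2.imwrite("pics/w4.png",f["frame"][:,:,::-1])
t=env.grab_frame("top"); np.save("pics/t4.npy",t,allow_pickle=True); cv2.imwrite("pics/t4.png",np.clip(t["frame"][150:350,250:510,::-1].astype(float)*1.6,0,255).astype(np.uint8).repeat(3,0).repeat(3,1))
s=env.get_state(); r=R.from_quat(s["orientation"]); y=r.apply([0,1,0]); print(s["clock"],s["tcp_pos"],np.degrees(np.arctan2(y[1],y[0])),r.apply([0,0,1]))
print("tcp in wrist",proj(f,s["tcp_pos"],True),"in top",proj(t,s["tcp_pos"]), "crop",(proj(t,s["tcp_pos"])-[250,150])*3)
E
```

```text
clock: 4.42
tcp_pos: [0.553, -0.2764, 0.223]
orientation: [0.828, 0.56, -0.002, -0.002]
ft_force: [0.9, 0.3, 0.3]
finger_gap: 0.0854
4.5167 [ 0.55325047 -0.27563684  0.22300129] -21.75033099187641 [-5.45113389e-03 -1.71542929e-04 -9.99985128e-01]
tcp in wrist [[316.04312554 318.58600586]] in top [[384.62059143 236.31315818]] crop [[403.8617743  258.93947454]]
```

View pics/w4.png

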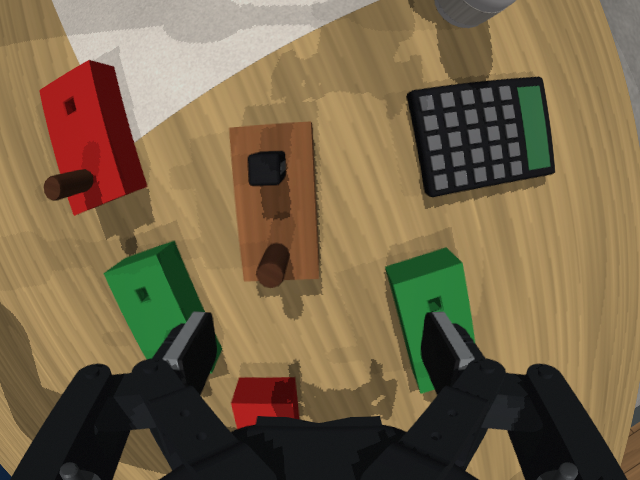

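View pics/t4.png

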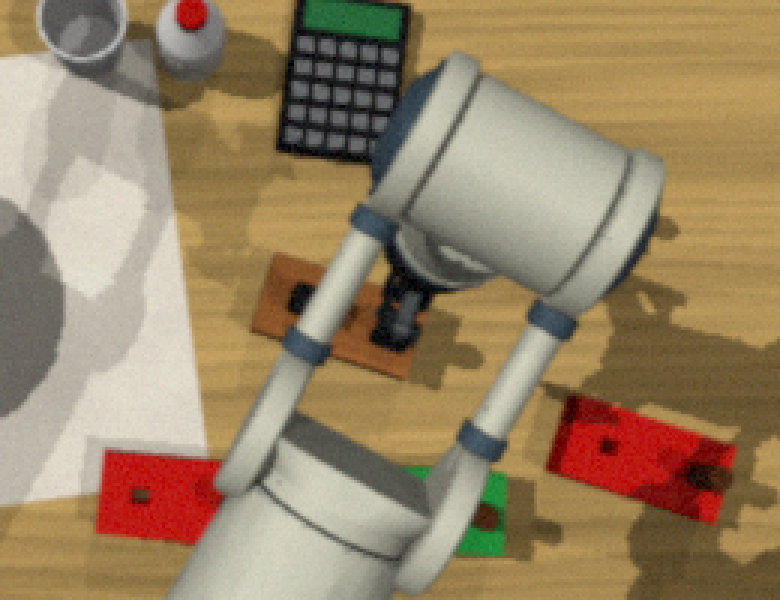

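In the wrist view the brown block spans (230,126) to (320,280), with the spoon handle at (266,168) and the scriber at (272,265). I'll measure these from contours.

Run:
```python
from h import *
f=np.load("pics/w4.npy",allow_pickle=True).item(); im=f["frame"]
c=cv2.resize(im[110:295,215:335],(720,1110),interpolation=cv2.INTER_CUBIC)[:600]
c=np.clip(c.astype(float)*1.7,0,255).astype(np.uint8); cv2.imwrite("pics/blk4.png",c[:,:,::-1])
c=cv2.resize(im[195:295,215:335],(720,600),interpolation=cv2.INTER_CUBIC)
c=np.clip(c.astype(float)*1.7,0,255).astype(np.uint8); cv2.imwrite("pics/blk4b.png",c[:,:,::-1])
```

```text
(no output)
```

View pics/blk4.png

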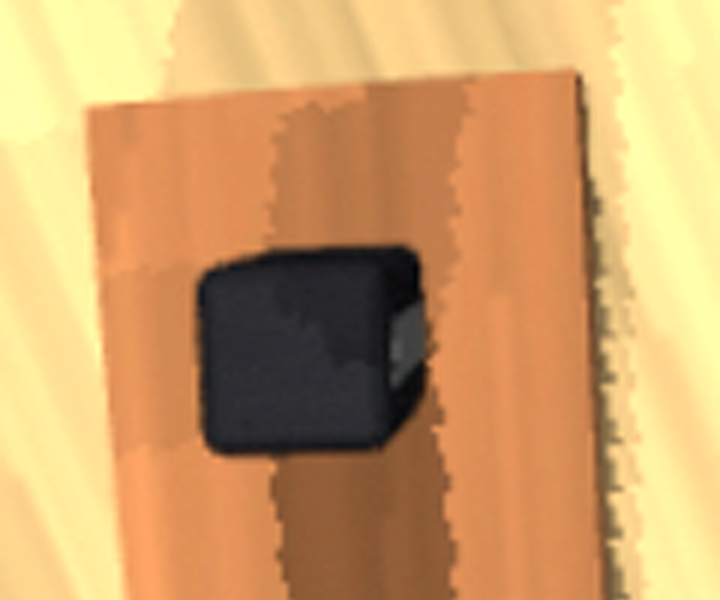

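View pics/blk4b.png

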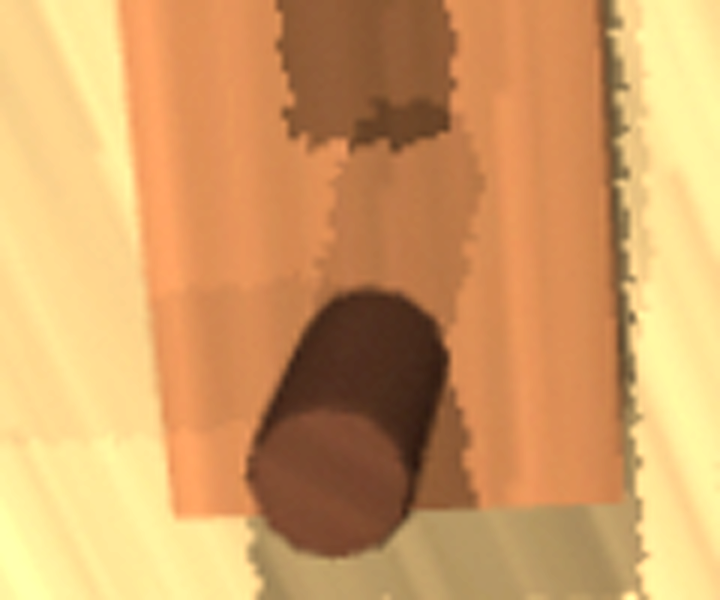

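Run:
```python
from h import *
f=np.load("pics/w4.npy",allow_pickle=True).item()
def rep(n,c,z):
    P=onz(f,c,z,True);print(n,P.mean(0).round(4))
    for i in range(4):
        d=P[(i+1)%4]-P[i];print("  ",round(np.linalg.norm(d),4),round(np.degrees(np.arctan2(d[1],d[0])),1))
    return P.mean(0)
h=rep("handle",np.array([(198,268),(387,260),(385,450),(206,454)])/6+[214.5,109.5],.098)
b=rep("block",np.array([(87/6,107/6),(578/6,72/6),(625/6,500/6+85),(175/6,517/6+85)])+[214.5,109.5],.05)
print("handle in block", R.from_euler("z",19,degrees=True).apply(h-b))
s=env.get_state()
c,d=ray(f,(320,200),True);print("cam",c)
for n,p in(("h",[h[0],h[1],.20]),):print(n,togo(p))
t=np.load("pics/t4.npy",allow_pickle=True).item()
print(s["finger_gap"])
```

```text
handle [ 0.5364 -0.2125  0.098 ]
   0.0229 -20.9
   0.023 -113.4
   0.022 158.5
   0.0227 68.9
block [ 0.5248 -0.2456  0.05  ]
   0.0696 -19.4
   0.1387 -109.2
   0.0697 160.9
   0.1391 70.8
handle in block [0.00014882 0.03512212 0.048     ]
cam [ 0.58302104 -0.20595841  0.36465106]
h [ 1.74937865 -1.29905523  0.76940335]
0.08540924616985676
```

```bash
python3 -m inch '[[[-0.06,0.02,-0.43,0,0,0.3,0],[0,0,0,0.6,-0.45,0.5,0],[0,0,0,0.6,-0.45,0.7,0],[0,0,0,0.5,-0.35,0.7,0],[0,0,0,0,0,0,0],[0,0,0,0,0,0,0]]]'
python3 - <<'E'
from h import *
f=env.grab_frame("wrist"); np.save("pics/w5.npy",f,allow_pickle=True); cv2.imwrite("pics/w5.png",f["frame"][:,:,::-1])
s=env.get_state(); r=R.from_quat(s["orientation"]); y=r.apply([0,1,0]); print(s["clock"],s["tcp_pos"],np.degrees(np.arctan2(y[1],y[0])),r.apply([0,0,1]),s["qvel"])
print(togo([.5364,-.2125,.0553]))
E
```

```text
clock: 5.02
tcp_pos: [0.538, -0.2036, 0.1557]
orientation: [0.813, 0.582, 0.001, 0.001]
ft_force: [-0.1, 0.2, 1.8]
finger_gap: 0.0854
5.0667 [ 0.53800414 -0.20356329  0.15542267] -18.81121639658352 [ 2.94704913e-03  8.84185551e-04 -9.99995267e-01] [-0.02669647  0.01595382 -0.03682441 -0.00683227  0.00463247 -0.00198696]
[-0.30518533  0.03708107  3.33698563]
```

View pics/w5.png

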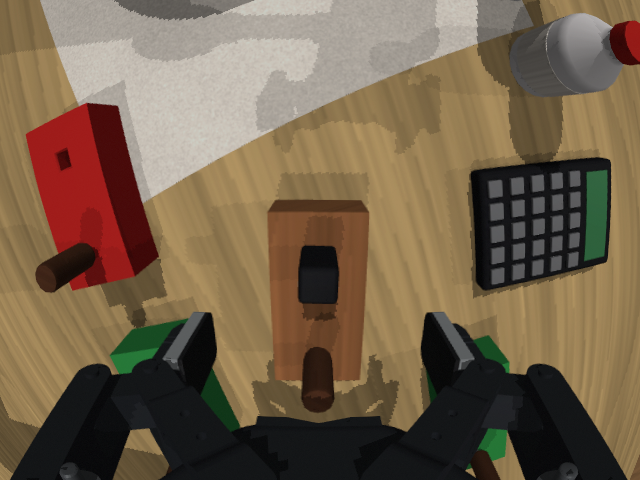

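Run:
```python
from h import *
f=np.load("pics/w5.npy",allow_pickle=True).item(); im=f["frame"]
g=im[240:310,290:350].max(2).astype(int); m=(im.max(2)<70).astype(np.uint8); m[:235]=0;m[308:]=0;m[:,:290]=0;m[:,345:]=0
c=cv2.resize(im[235:310,285:355],(700,750),interpolation=cv2.INTER_CUBIC)[:600] 
c=cv2.resize(im[235:310,285:355],(560,600),interpolation=cv2.INTER_CUBIC)
cv2.imwrite("pics/h5.png",np.clip(c[:,:,::-1].astype(float)*2,0,255).astype(np.uint8))
```

```text
(no output)
```

View pics/h5.png

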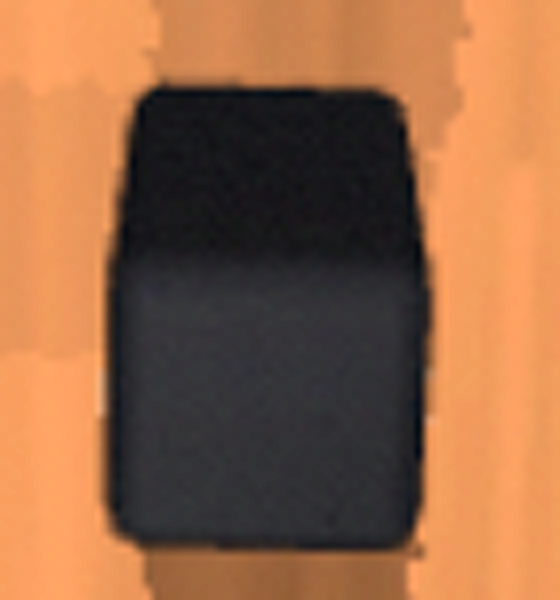

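Run:
```python
from h import *
f=np.load("pics/w5.npy",allow_pickle=True).item()
P=onz(f,np.array([(116,260),(428,263),(420,548),(108,543)])/8+[284.5,234.5],.098,True);print(P.mean(0))
for i in range(4):
    d=P[(i+1)%4]-P[i];print("  ",round(np.linalg.norm(d),4),round(np.degrees(np.arctan2(d[1],d[0])),1))
m=P.mean(0); print(togo([m[0],m[1],.0553]))
```

```text
[ 0.53631868 -0.2114635   0.098     ]
   0.0223 -19.5
   0.0226 -109.3
   0.0232 160.0
   0.0224 68.6
[-0.27335499  0.02337452  3.33700819]
```

```bash
python3 -m inch '[[[0,0,0.2,-0.28,0.03,0.7,0],[0,0,0,0,0,0.9,0],[0,0,0,0,0,0.9,0],[0,0,0,0,0,0.5,0],[0,0,0,0,0,0.15,0],[0,0,0,0,0,0,0],[0,0,0,0,0,0,0]]]'
python3 - <<'E'
from h import *
s=env.get_state(); r=R.from_quat(s["orientation"]); y=r.apply([0,1,0]); print(s["clock"],s["tcp_pos"],np.degrees(np.arctan2(y[1],y[0])),r.apply([0,0,1]),s["ft_force"])
print(togo([.5363,-.212,.0553]))
E
```

```text
clock: 5.65
tcp_pos: [0.5455, -0.2154, 0.0706]
orientation: [0.817, 0.577, 0.006, 0.01]
ft_force: [-0.9, 0.1, -0.0]
finger_gap: 0.0856
5.65 [ 0.54545497 -0.21544152  0.0705909 ] -19.51354799031286 [ 0.02094947 -0.00848283 -0.99974455] [-0.92302028  0.12393045 -0.03145487]
[ 0.00669487 -0.33738227  0.50220017]
```

```bash
cat >> h.py <<'E'
def go(target,yaw):
    """print rotation units and shift units for TCP target, tool straight down, tool y at yaw deg"""
    s=env.get_state(); r=R.from_quat(s["orientation"]); a=np.radians(yaw)
    y=np.array([np.cos(a),np.sin(a),0]); z=np.array([0,0,-1.]); x=np.cross(y,z)
    rt=R.from_matrix(np.stack([x,y,z],1))
    tg=np.where([t is None for t in target],s["tcp_pos"],[0 if t is None else t for t in target]).astype(float)
    yy=r.apply([0,1,0])
    print("t",round(s["clock"],2),"pos",s["tcp_pos"].round(4),"yaw",np.degrees(np.arctan2(yy[1],yy[0])).round(2),"z",r.apply([0,0,1])[:2].round(4),"F",s["ft_force"].round(2),"M",s["torque"].round(3),"gap",round(s["finger_gap"],4),"v",np.abs(s["qvel"]).max().round(3))
    print("ROT",((r.inv()*rt).as_rotvec()/.08).round(3),"SHIFT",(r.inv().apply(tg-s["tcp_pos"])/.03).round(3))
E
python3 -c "
from h import *
go([.5363,-.212,.0553],-19.8)"
python3 -m inch '[[[0.28,0.01,0.06,0,-0.34,0,0],[0,0,0,0,0,0.2,0],[0,0,0,0,0,0,0],[0,0,0,0,0,0,0]]]' >/dev/null
python3 -c "
from h import *
go([.5363,-.212,.0553],-19.8)"
```

```text
t 5.65 pos [ 0.5455 -0.2154  0.0706] yaw -19.51 z [ 0.0209 -0.0085] F [-0.92  0.12 -0.03] M [-0.007  0.03   0.005] gap 0.0856 v 0.028
ROT [0.282 0.012 0.062] SHIFT [ 0.007 -0.337  0.502]
t 5.98 pos [ 0.5378 -0.2132  0.0701] yaw -19.82 z [ 0.0058 -0.0031] F [-0.26 -0.17  0.05] M [ 0.028 -0.016 -0.035] gap 0.0855 v 0.004
ROT [ 0.081  0.012 -0.004] SHIFT [ 0.023 -0.063  0.492]
```

```bash
python3 -m inch '[[[0.08,0.01,0,0.02,-0.06,0.3,0],[0,0,0,0,0,0.2,0],[0,0,0,0,0,0.05,0],[0,0,0,0,0,0,0]]]' >/dev/null
python3 -c "
from h import *
go([.5363,-.212,.0553],-19.8)"
```

```text
t 6.32 pos [ 0.5367 -0.2122  0.0531] yaw -19.81 z [ 0.0015 -0.0008] F [-0.26 -0.25  0.87] M [ 0.021  0.033 -0.005] gap 0.0857 v 0.01
ROT [ 0.021  0.004 -0.002] SHIFT [ 0.002 -0.014 -0.074]
```

```bash
python3 -m inch '[[[0,0,0,0,0,-0.07,60],[0,0,0,0,0,0,110],[0,0,0,0,0,0,150],[0,0,0,0,0,0,180],[0,0,0,0,0,0,220],[0,0,0,0,0,0,220],[0,0,0,0,0,0,220]]]' 80 
python3 -c "
from h import *
go([.5363,-.212,.0553],-19.8)"
```

```text
clock: 6.9
tcp_pos: [0.5366, -0.2121, 0.0552]
orientation: [0.818, 0.575, 0.0, 0.001]
ft_force: [0.5, -0.3, -1.3]
finger_gap: 0.0233
t 6.9 pos [ 0.5366 -0.2121  0.0552] yaw -19.81 z [ 0.0009 -0.0006] F [ 0.51 -0.31 -1.31] M [ 0.045  0.023 -0.003] gap 0.0233 v 0.002
ROT [ 0.013  0.003 -0.001] SHIFT [ 0.    -0.009 -0.004]
```

```bash
python3 -m inch '[[[0,0,0,0,0,-0.3,220],[0,0,0,0,0,-0.6,220],[0,0,0,0,0,-0.8,220],[0,0,0,0,0,-0.8,220],[0,0,0,0,0,-0.8,220],[0,0,0,0,0,-0.7,220],[0,0,0,0,0,-0.3,220],[0,0,0,0,0,0,220],[0,0,0,0,0,0,220]]]' >/dev/null
python3 -c "
from h import *
go([.4928,.1438,.18],20)
f=env.grab_frame('wrist'); np.save('pics/w6.npy',f,allow_pickle=True); cv2.imwrite('pics/w6.png',f['frame'][:,:,::-1])
s=env.get_state();r=R.from_quat(s['orientation']); print(proj(f,s['tcp_pos']+r.apply([0,0,.0432]),True))
"
```

```text
t 7.65 pos [ 0.5345 -0.2111  0.1891] yaw -19.81 z [-0.0055  0.0024] F [ 0.21 -1.48 -2.29] M [-0.009 -0.029 -0.038] gap 0.0231 v 0.009
ROT [-0.07  -0.031 -8.685] SHIFT [10.66  -5.314  0.338]
[[316.38009651 281.81436705]]
```

View pics/w6.png

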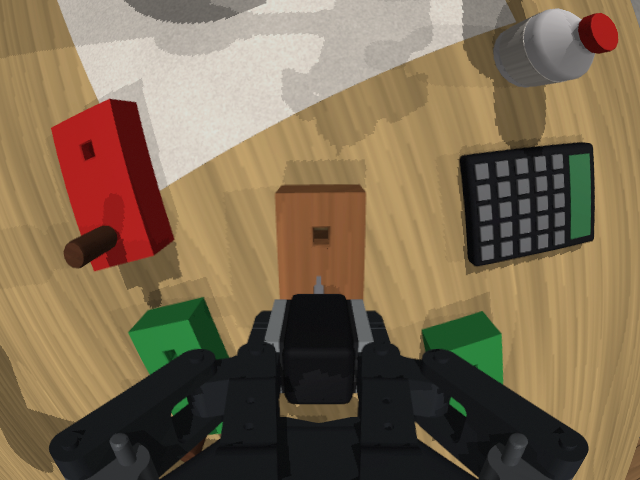

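Run:
```python
from h import *
f=np.load("pics/w6.npy",allow_pickle=True).item(); im=f["frame"]
c=cv2.resize(im[225:305,280:360],(600,600),interpolation=cv2.INTER_CUBIC)
s=env.get_state();r=R.from_quat(s['orientation'])
for x in(-.004,.004):
  for y in(-.00125,.00125):
    q=proj(f,s['tcp_pos']+r.apply([x,y,.0432]),True)[0]; p=((q+.5-[280,225])*7.5).astype(int); print(x,y,q)
    cv2.circle(c,tuple(int(v) for v in p),3,(255,0,255),-1)
cv2.imwrite("pics/tip6.png",np.clip(c[:,:,::-1].astype(float)*1.6,0,255).astype(np.uint8))
h=onz(f,[(320.5,235.5)],.05,True);print("hole px center",h)
```

```text
-0.004 -0.00125 [314.09489766 288.62199724]
-0.004 0.00125 [318.70372819 288.61954864]
0.004 -0.00125 [314.02408727 274.90446506]
0.004 0.00125 [318.69829168 274.90145051]
hole px center [[ 0.53614617 -0.21178284  0.05      ]]
```

View pics/tip6.png

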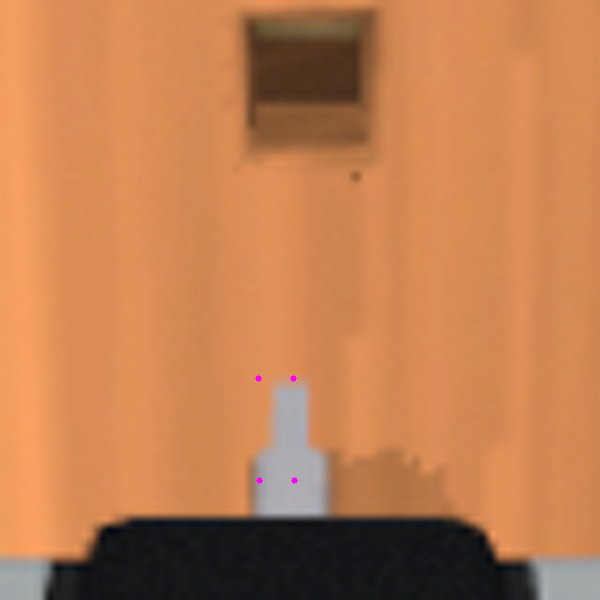

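```bash
python3 -m inch '[[[0,0,-0.67,0.92,-0.16,0,220],[0,0,-0.67,0.92,-0.16,0,220],[0,0,-0.67,0.92,-0.16,0,220],[0,0,-0.67,0.92,-0.16,0,220],[0,0,-0.67,0.92,-0.16,0,220],[0,0,-0.67,0.92,-0.16,0,220],[0,0,-0.67,0.92,-0.16,0,220],[0,0,-0.67,0.92,-0.16,0,220],[0,0,-0.67,0.92,-0.16,0,220],[0,0,-0.67,0.92,-0.16,0,220],[0,0,-0.67,0.92,-0.16,0,220],[0,0,-0.4,0.5,-0.1,0,220],[0,0,0,0,0,0,220],[0,0,0,0,0,0,220]]]' >/dev/null
python3 -c "
from h import *
go([.4928,.1440,.165],20)"
```

```text
t 8.87 pos [0.484  0.1178 0.1606] yaw 17.4 z [-0.0497  0.005 ] F [ 0.3  -0.13 -2.29] M [-0.008 -0.071 -0.059] gap 0.023 v 0.031
ROT [-0.569 -0.258 -0.574] SHIFT [ 0.748  0.534 -0.157]
```

```bash
python3 -m inch '[[[-0.57,-0.26,-0.57,0.4,0.3,-0.2,220],[0,0,0,0.3,0.2,0,220],[0,0,0,0,0,0,220],[0,0,0,0,0,0,220]]]' >/dev/null
python3 -c "
from h import *
go([.4928,.1440,.165],20)
f=env.grab_frame('wrist'); np.save('pics/w7.npy',f,allow_pickle=True); cv2.imwrite('pics/w7.png',f['frame'][:,:,::-1])
"
```

```text
t 9.2 pos [0.4918 0.1402 0.1618] yaw 19.65 z [-0.0063 -0.0035] F [-0.21  0.19 -0.66] M [-0.012 -0.006  0.019] gap 0.0229 v 0.026
ROT [-0.089  0.014 -0.077] SHIFT [ 0.108  0.073 -0.106]
```

View pics/w7.png

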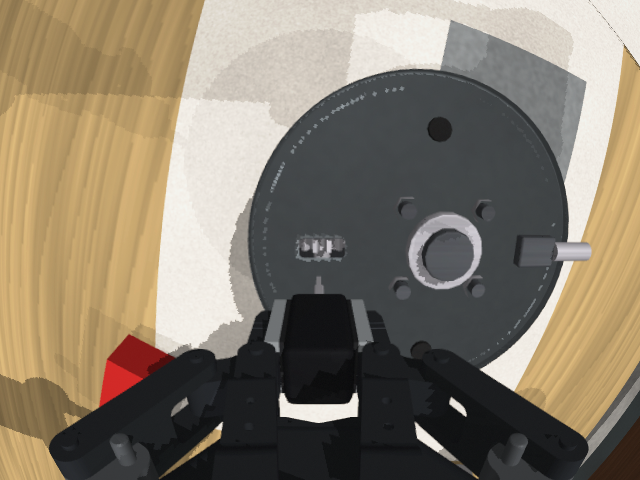

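The slot is at (321,249), and the spoon tip is just below it at (319,280), still well above the plate. I'll enlarge both.

Run:
```python
from h import *
f=np.load("pics/w7.npy",allow_pickle=True).item(); im=f["frame"]
c=cv2.resize(im[225:305,280:360],(600,600),interpolation=cv2.INTER_CUBIC)
cv2.imwrite("pics/tip7.png",np.clip(c[:,:,::-1].astype(float)*2,0,255).astype(np.uint8))
```

```text
(no output)
```

View pics/tip7.png

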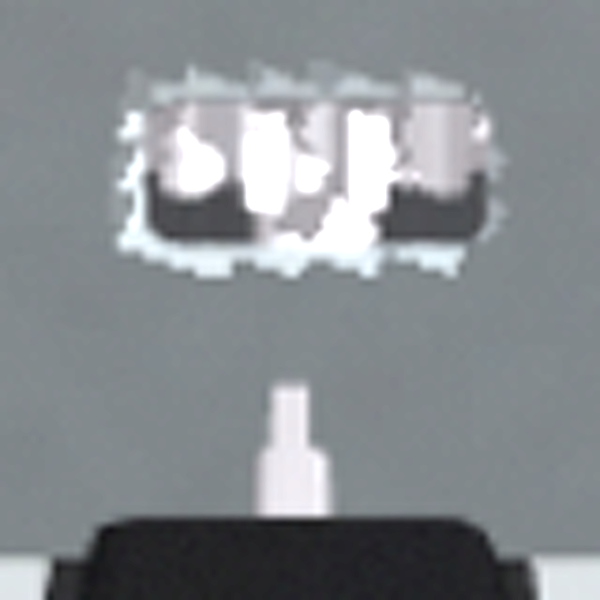

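Run:
```python
from h import *
f=np.load("pics/w7.npy",allow_pickle=True).item()
P=onz(f,np.array([(147,99),(486,97),(489,239),(148,242)])/7.5+[279.5,224.5],.076,True);print(P.mean(0))
for i in range(4):
    d=P[(i+1)%4]-P[i];print("  ",round(np.linalg.norm(d),4),round(np.degrees(np.arctan2(d[1],d[0])),1))
s=env.get_state();r=R.from_quat(s['orientation']);zt=(s['tcp_pos']+r.apply([0,0,.0432]))[2]
q=np.array([(291,383)])/7.5+[279.5,224.5]
e=onz(f,q,zt,True)[0]; tip=e; print("tip far edge",tip,"tool coords",r.inv().apply(tip-s['tcp_pos']))
go([None,None,.16],20)
```

```text
[0.49240682 0.14651456 0.076     ]
   0.0288 20.1
   0.0127 -68.0
   0.0294 -159.7
   0.0128 109.1
tip far edge [0.49152185 0.14312649 0.11835719] tool coords [0.003032   0.0011612  0.04318824]
t 9.25 pos [0.4917 0.14   0.1616] yaw 19.63 z [-0.0068 -0.0035] F [ 1.53 -0.38 -1.76] M [-0.035  0.027 -0.008] gap 0.0231 v 0.007
ROT [-0.095  0.012 -0.081] SHIFT [0.    0.    0.052]
```

```bash
python3 -c "
from h import *
go([.4994,.1501,.128],20)"; python3 -m inch '[[[-0.095,0.01,-0.08,0.2,0.37,0.3,220],[0,0,0,0,0,0.4,220],[0,0,0,0,0,0.2,220],[0,0,0,0,0,0,220],[0,0,0,0,0,0,220]]]' >/dev/null
python3 -c "
from h import *
go([.4994,.1501,.128],20)"
```

```text
t 9.25 pos [0.4917 0.14   0.1616] yaw 19.63 z [-0.0068 -0.0035] F [ 1.53 -0.38 -1.76] M [-0.035  0.027 -0.008] gap 0.0231 v 0.007
ROT [-0.095  0.012 -0.081] SHIFT [0.231 0.362 1.116]
t 9.67 pos [0.5003 0.1453 0.131 ] yaw 19.56 z [-0.0055 -0.0027] F [ 0.54 -0.49 -2.07] M [-0.018  0.009 -0.008] gap 0.0234 v 0.017
ROT [-0.076  0.009 -0.096] SHIFT [0.162 0.026 0.101]
```

```bash
python3 -m inch '[[[-0.08,0.01,-0.1,0.16,0.03,0.1,220],[-0.06,0,-0.06,0.08,0,0,220],[0,0,0,0,0,0,220],[0,0,0,0,0,0,220]]]' >/dev/null
python3 -c "
from h import *
go([.4994,.1501,.126],20)
f=env.grab_frame('wrist'); np.save('pics/w8.npy',f,allow_pickle=True)
im=f['frame']; c=cv2.resize(im[215:305,270:370],(666,600),interpolation=cv2.INTER_CUBIC)
cv2.imwrite('pics/tip8.png',np.clip(c[:,:,::-1].astype(float)*2,0,255).astype(np.uint8))
"
```

```text
t 10.0 pos [0.4983 0.1521 0.1283] yaw 20.28 z [0.0057 0.0021] F [ 0.9   0.16 -1.53] M [ 0.01  -0.014 -0.042] gap 0.0229 v 0.012
ROT [ 0.076 -0.001  0.061] SHIFT [-0.074  0.01   0.077]
```

View pics/tip8.png

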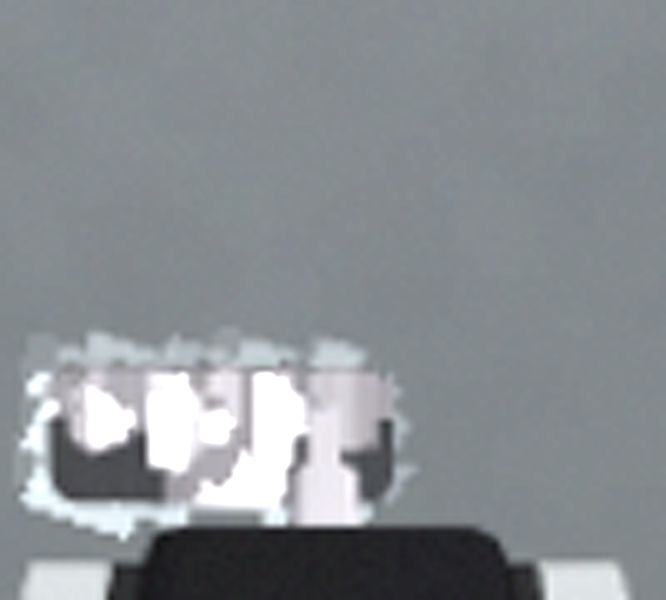

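Run:
```python
from h import *
f=np.load("pics/w8.npy",allow_pickle=True).item()
k=6.667
P=onz(f,np.array([(52,370),(392,370),(390,500),(55,500)])/k+[269.5,214.5],.076,True);S=P.mean(0);print(S)
for i in range(4):
    d=P[(i+1)%4]-P[i];print("  ",round(np.linalg.norm(d),4),round(np.degrees(np.arctan2(d[1],d[0])),1))
s=env.get_state();r=R.from_quat(s['orientation'])
tip=s['tcp_pos']+r.apply([-.001,.0012,.0432]); d=tip-S
R20=R.from_euler('z',-20,degrees=True); print("tip rel slot in slot axes mm",R20.apply(d)*1e3, proj(f,s['tcp_pos']+r.apply([.003,.0012,.0432]),True)*1)
```

```text
[0.49248476 0.14652442 0.076     ]
   0.0285 20.2
   0.0119 -70.1
   0.0287 -159.7
   0.0119 109.3
tip rel slot in slot axes mm [8.94942823 2.20414082 9.32228106] [[318.80252852 275.73598414]]
```

```bash
python3 -m inch '[[[0.06,0,0.04,-0.09,0.01,0.05,220],[0,0,0,0,0,0,220],[0,0,0,0,0,0,220]]]' >/dev/null
python3 -c "
from h import *
go([.4991,.1494,.1165],20)"
```

```text
t 10.3 pos [0.5    0.1496 0.1279] yaw 20.1 z [0.0028 0.0006] F [-0.1   0.69 -1.56] M [ 0.03  -0.031 -0.05 ] gap 0.0231 v 0.007
ROT [0.035 0.004 0.021] SHIFT [ 0.005 -0.033  0.381]
```

```bash
python3 -m inch '[[[0.03,0,0.02,0,-0.04,0.2,220],[0,0,0,0,0,0.2,220],[0,0,0,0,0,0.05,220],[0,0,0,0,0,0,220]]]' >/dev/null
python3 -c "
from h import *
go([.4991,.1494,.1092],20)"
```

```text
t 10.63 pos [0.499 0.149 0.113] yaw 19.97 z [ 0.0004 -0.0003] F [-0.97  0.29 -1.3 ] M [ 0.009 -0.014 -0.021] gap 0.023 v 0.015
ROT [ 0.003  0.005 -0.006] SHIFT [0.012 0.007 0.127]
```

```bash
python3 -m inch '[[[0,0,0,0.01,0.01,0.1,220],[0,0,0,0,0,0.03,220],[0,0,0,0,0,0,220],[0,0,0,0,0,0,220]]]' >/dev/null
python3 -c "
from h import *
go([.4991,.1494,.1092],20)
f=env.grab_frame('wrist'); np.save('pics/w9.npy',f,allow_pickle=True)
im=f['frame']; c=cv2.resize(im[215:305,270:370],(666,600),interpolation=cv2.INTER_CUBIC)
cv2.imwrite('pics/tip9.png',np.clip(c[:,:,::-1].astype(float)*2,0,255).astype(np.uint8))
go([.4991,.1494,.1092],20)
"
```

```text
t 10.97 pos [0.4988 0.1493 0.1078] yaw 19.98 z [-0.0011 -0.0006] F [ 0.33  0.05 -2.15] M [0.011 0.007 0.024] gap 0.0228 v 0.001
ROT [-0.015  0.002 -0.005] SHIFT [-0.002  0.01  -0.045]
t 11.02 pos [0.4988 0.1494 0.1079] yaw 19.98 z [-0.0009 -0.0006] F [ 0.06  0.67 -1.07] M [-0.046 -0.023 -0.004] gap 0.0233 v 0.003
ROT [-0.014  0.003 -0.005] SHIFT [-0.002  0.009 -0.043]
```

View pics/tip9.png

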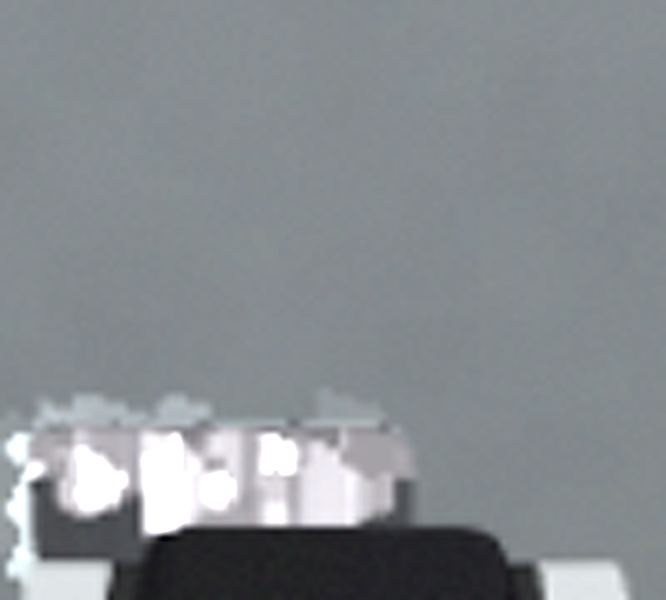

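```bash
cat > st.py <<'E'
from h import *
s=env.get_state();r=R.from_quat(s['orientation'])
S=np.array([.4925,.1462,.076]); tip=s['tcp_pos']+r.apply([-.001,.0012,.0432])
d=R.from_euler('z',-20,degrees=True).apply(tip-S)*1e3; F=R.from_euler('z',-20,degrees=True).apply(s['ft_force']); M=R.from_euler('z',-20,degrees=True).apply(s['torque'])
print("t",round(s['clock'],2),"tip rel slot mm",d.round(2),"F slot",F.round(2),"M slot",M.round(3))
go([None,None,.1092],20)
E
python3 -m inch '[[[0,0,0,0,0,-0.04,220],[0,0,0,0,-0.05,0,220]]]' >/dev/null;python3 st.py
python3 -m inch '[[[0,0,0,0,-0.05,0,220],[0,0,0,0,-0.05,0,220]]]' >/dev/null;python3 st.py
python3 -m inch '[[[0,0,0,0,-0.05,0,220],[0,0,0,0,-0.05,0,220]]]' >/dev/null;python3 st.py
```

```text
t 11.18 tip rel slot mm [ 7.01 -0.21 -9.68] F slot [ 1.12 -0.41 -1.9 ] M slot [ 0.056 -0.363  0.008]
t 11.18 pos [0.4977 0.1489 0.1095] yaw 19.98 z [-0.0003 -0.0003] F [ 1.19 -0.   -1.9 ] M [ 0.177 -0.322  0.008] gap 0.0233 v 0.054
ROT [-0.005  0.003 -0.005] SHIFT [0.    0.    0.011]
t 11.35 tip rel slot mm [ 5.1  -0.18 -9.05] F slot [ 2.12 -0.13 -1.98] M slot [ 0.017 -0.413  0.058]
t 11.35 pos [0.4958 0.1483 0.1101] yaw 19.99 z [0.0029 0.0007] F [ 2.04  0.61 -1.98] M [ 0.157 -0.382  0.058] gap 0.0232 v 0.055
ROT [ 0.037  0.004 -0.002] SHIFT [ 0.    -0.     0.031]
t 11.52 tip rel slot mm [ 2.21 -0.2  -8.68] F slot [ 1.92 -0.03 -1.84] M slot [-0.021 -0.379  0.047]
t 11.52 pos [0.493  0.1473 0.1105] yaw 19.99 z [0.0041 0.0011] F [ 1.81  0.63 -1.84] M [ 0.11  -0.363  0.047] gap 0.023 v 0.056
ROT [ 0.053  0.004 -0.003] SHIFT [ 0.    -0.     0.044]
```

```bash
python3 -m inch '[[[0.03,0,0,0,-0.05,0.04,220],[0,0,0,0,-0.05,0.02,220]]]' >/dev/null;python3 st.py
python3 -m inch '[[[0.03,0,0,0,-0.04,0.02,220]]]' >/dev/null;python3 st.py
```

```text
t 11.68 tip rel slot mm [-0.98 -0.25 -9.82] F slot [ 0.2  -0.29 -0.65] M slot [ 0.032 -0.168  0.009]
t 11.68 pos [0.4901 0.1461 0.1094] yaw 19.99 z [0.0028 0.0004] F [ 0.29 -0.2  -0.65] M [ 0.088 -0.147  0.009] gap 0.0229 v 0.058
ROT [ 0.035  0.007 -0.003] SHIFT [ 0.    -0.     0.006]
t 11.77 tip rel slot mm [ -1.91  -0.28 -10.01] F slot [ 4.55 -0.49  0.76] M slot [ 0.08  -0.758  0.019]
t 11.77 pos [0.4892 0.1458 0.1092] yaw 19.99 z [0.0021 0.0001] F [4.45 1.1  0.76] M [ 0.334 -0.685  0.019] gap 0.023 v 0.015
ROT [ 0.025  0.008 -0.003] SHIFT [-0.  0. -0.]
```

```bash
python3 -m inch '[[[0.02,0,0,0,0.03,0,220],[0,0,0,0,0,-0.15,220],[0,0,0,0,0,-0.15,220],[0,0,0,0,0.0,-0.05,220],[0,0,0,0,0.15,0,220],[0,0,0,0,0.15,0,220],[0,0,0,0,0.03,0,220],[0,0,0,0,0,0,220],[0,0,0,0,0,0,220]]]' >/dev/null;python3 st.py
```

```text
t 12.52 tip rel slot mm [ 8.   -0.29  0.39] F slot [-0.33  0.43 -0.99] M slot [-0.011 -0.04   0.048]
t 12.52 pos [0.4989 0.1493 0.1196] yaw 19.98 z [-0.0049 -0.0023] F [-0.46  0.29 -0.99] M [ 0.003 -0.042  0.048] gap 0.0229 v 0.009
ROT [-0.068  0.006 -0.005] SHIFT [0.    0.002 0.347]
```

```bash
cat > look.py <<'E'
import sys
from h import *
f=env.grab_frame('wrist'); im=f['frame']; c=cv2.resize(im[235:305,270:360],(720,560),interpolation=cv2.INTER_CUBIC)
cv2.imwrite('pics/%s.png'%sys.argv[1],np.clip(c[:,:,::-1].astype(float)*1.5,0,255).astype(np.uint8))
E
python3 look.py s1
```

```text
(no output)
```

View pics/s1.png

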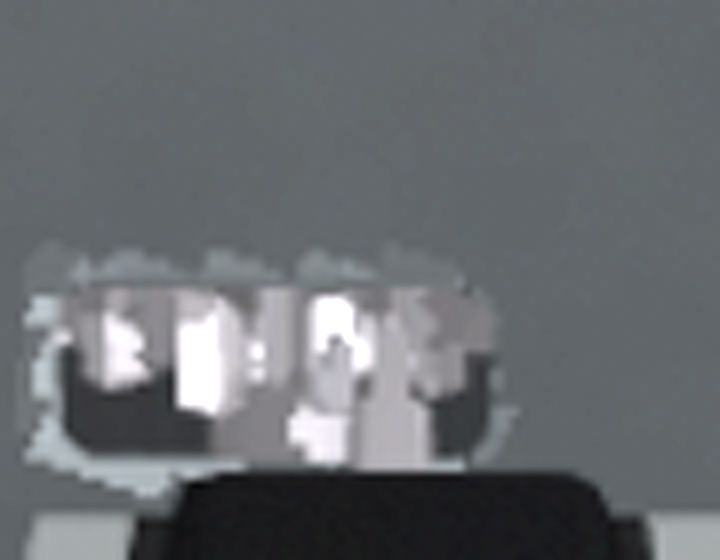

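```bash
python3 -m inch '[[[-0.06,0,0,0,0.03,0.15,220],[0,0,0,0,0,0.13,220],[0,0,0,0,0,0.04,220],[0,0,0,0,0,0,220]]]' >/dev/null;python3 st.py
```

```text
t 12.9 tip rel slot mm [  8.64  -0.25 -10.86] F slot [ 0.18  0.17 -1.23] M slot [ 0.004  0.005 -0.004]
t 12.9 pos [0.4993 0.1495 0.1083] yaw 19.98 z [-0.0011 -0.0008] F [ 0.11  0.22 -1.23] M [ 0.002  0.006 -0.004] gap 0.0229 v 0.01
ROT [-0.016  0.005 -0.005] SHIFT [-0.    -0.    -0.029]
```

```bash
python3 -m inch '[[[0,0,0,0,-0.05,-0.02,220],[0,0,0,0,-0.05,0,220]]]' >/dev/null;python3 st.py|head -1
python3 -m inch '[[[0.02,0,0,0,-0.05,0.01,220],[0,0,0,0,-0.05,0.01,220]]]' >/dev/null;python3 st.py|head -1
python3 -m inch '[[[0.02,0,0,0,-0.05,0.01,220],[0,0,0,0,-0.05,0.01,220]]]' >/dev/null;python3 st.py
```

```text
t 13.07 tip rel slot mm [  5.88  -0.22 -10.61] F slot [ 3.23  0.23 -0.97] M slot [ 0.005 -0.605  0.055]
t 13.23 tip rel slot mm [  3.81  -0.23 -10.11] F slot [1.19 0.03 0.14] M slot [ 0.019 -0.295  0.051]
t 13.4 tip rel slot mm [ 1.   -0.21 -9.85] F slot [ 1.01  0.33 -0.84] M slot [ 0.002 -0.383 -0.021]
t 13.4 pos [0.492  0.1469 0.1093] yaw 19.99 z [0.0017 0.0001] F [ 0.84  0.65 -0.84] M [ 0.132 -0.359 -0.021] gap 0.0229 v 0.059
ROT [ 0.02   0.006 -0.003] SHIFT [ 0.    -0.     0.005]
```

```bash
python3 -m inch '[[[0.02,0,0,0,-0.05,0,220]]]' >/dev/null;python3 st.py|head -1
python3 -m inch '[[[0.01,0,0,0,-0.04,0.01,220]]]' >/dev/null;python3 st.py|head -1
python3 -m inch '[[[0.01,0,0,0,-0.03,0.01,220]]]' >/dev/null;python3 st.py
```

```text
t 13.48 tip rel slot mm [-0.87 -0.23 -9.83] F slot [ 1.26 -0.11 -1.01] M slot [-0.003 -0.159 -0.026]
t 13.57 tip rel slot mm [-1.93 -0.23 -9.99] F slot [ 3.87  0.83 -1.57] M slot [-0.005 -0.858  0.006]
t 13.65 tip rel slot mm [ -2.67  -0.22 -10.15] F slot [ 3.62  0.85 -0.97] M slot [ 0.031 -0.686  0.021]
t 13.65 pos [0.4886 0.1456 0.109 ] yaw 19.99 z [ 0.0001 -0.0006] F [ 3.11  2.03 -0.97] M [ 0.263 -0.634  0.021] gap 0.0231 v 0.024
ROT [-0.001  0.007 -0.003] SHIFT [-0.    -0.    -0.005]
```

```bash
python3 -m inch '[[[0,0,0,0,0.05,0,220],[0,0,0,0,0,-0.15,220],[0,0,0,0,0,-0.15,220],[0,0,0,0,0.0,-0.05,220],[0,0,0,0,0.15,0,220],[0,0,0,0,0.15,0,220],[0,0,0,0,0.06,0,220],[-0.05,0,0,0,0,0,220],[0,0,0,0,0,0,220]]]' >/dev/null;python3 st.py
```

```text
t 14.4 tip rel slot mm [ 8.74 -0.29  0.04] F slot [ 0.56  0.55 -1.8 ] M slot [0.001 0.044 0.033]
t 14.4 pos [0.4994 0.1495 0.1192] yaw 19.98 z [-0.0023 -0.0014] F [ 0.34  0.71 -1.8 ] M [-0.014  0.041  0.033] gap 0.0234 v 0.014
ROT [-0.033  0.007 -0.004] SHIFT [0.    0.001 0.335]
```

```bash
python3 -m inch '[[[-0.03,0,0,0,0.01,0.15,220],[0,0,0,0,0,0.12,220],[0,0,0,0,0,0.02,220],[0,0,0,0,0,0,220]]]' >/dev/null;python3 st.py|head -1
python3 -m inch '[[[0,0,0,0,-0.05,0,220],[0,0,0,0,-0.05,0,220]]]' >/dev/null;python3 st.py|head -1
python3 -m inch '[[[0.02,0,0,0,-0.05,0.01,220]]]' >/dev/null;python3 st.py|head -1
python3 -m inch '[[[0.02,0,0,0,-0.05,0.01,220]]]' >/dev/null;python3 st.py|head -1
python3 -m inch '[[[0.02,0,0,0,-0.05,0.01,220]]]' >/dev/null;python3 st.py
```

```text
t 14.73 tip rel slot mm [ 9.45 -0.31 -9.52] F slot [-0.94 -0.07 -1.05] M slot [ 0.02   0.014 -0.018]
t 14.9 tip rel slot mm [  6.08  -0.28 -10.01] F slot [ 2.57  0.07 -0.03] M slot [ 0.02  -0.487 -0.031]
t 14.98 tip rel slot mm [ 5.17 -0.29 -9.84] F slot [ 3.34 -0.11  0.56] M slot [ 0.013 -0.662  0.007]
t 15.07 tip rel slot mm [ 4.04 -0.31 -9.61] F slot [1.21 0.46 0.33] M slot [ 0.034 -0.341 -0.026]
t 15.15 tip rel slot mm [ 2.64 -0.28 -9.49] F slot [ 1.92  0.52 -1.67] M slot [ 0.005 -0.39   0.012]
t 15.15 pos [0.4936 0.1474 0.1097] yaw 19.98 z [ 0.0003 -0.0006] F [ 1.63  1.15 -1.67] M [ 0.138 -0.365  0.012] gap 0.0232 v 0.037
ROT [ 0.002  0.008 -0.003] SHIFT [ 0.    -0.     0.017]
```

```bash
python3 -m inch '[[[0.01,0,0,0,-0.05,0.01,220]]]' >/dev/null;python3 st.py|head -1
python3 -m inch '[[[0.01,0,0,0,-0.05,0.01,220]]]' >/dev/null;python3 st.py|head -1
python3 -m inch '[[[0.01,0,0,0,-0.04,0.01,220]]]' >/dev/null;python3 st.py|head -1
python3 -m inch '[[[0.01,0,0,0,-0.03,0.01,220]]]' >/dev/null;python3 st.py
```

```text
t 15.23 tip rel slot mm [ 1.16 -0.31 -9.52] F slot [0.92 0.2  0.04] M slot [ 0.052 -0.368  0.023]
t 15.32 tip rel slot mm [-0.54 -0.29 -9.63] F slot [ 0.17 -0.03 -1.07] M slot [ 0.004 -0.132 -0.057]
t 15.4 tip rel slot mm [-1.78 -0.31 -9.83] F slot [ 3.68  0.85 -1.58] M slot [ 0.004 -0.842  0.022]
t 15.48 tip rel slot mm [-2.34 -0.29 -9.9 ] F slot [ 3.24  0.83 -1.12] M slot [-0.002 -0.668 -0.04 ]
t 15.48 pos [0.4889 0.1457 0.1093] yaw 19.99 z [-0.0004 -0.001 ] F [ 2.76  1.89 -1.12] M [ 0.226 -0.628 -0.04 ] gap 0.0236 v 0.025
ROT [-0.009  0.01  -0.003] SHIFT [0.    0.    0.003]
```

```bash
python3 -m inch '[[[0,0,0,0,0.05,0,220],[0,0,0,0,0,-0.15,220],[0,0,0,0,0,-0.15,220],[0,0,0,0,0.0,-0.05,220],[0,0,0,0,0.15,0,220],[0,0,0,0,0.15,0,220],[0,0,0,0,0.05,0,220],[-0.04,0,0,0,0,0,220],[0,0,0,0,0,0,220]]]' >/dev/null;python3 st.py
python3 -m inch '[[[-0.03,0,0,0,0,0.15,220],[0,0,0,0,0,0.12,220],[0,0,0,0,0,0.02,220],[0,0,0,0,0,0,220]]]' >/dev/null;python3 st.py|head -1
python3 -m inch '[[[0,0,0,0,-0.05,0,220],[0,0,0,0,-0.05,0,220]]]' >/dev/null;python3 st.py|head -1
python3 -m inch '[[[0.02,0,0,0,-0.05,0.01,220]]]' >/dev/null;python3 st.py
```

```text
t 16.23 tip rel slot mm [ 8.34 -0.3  -0.45] F slot [ 0.18 -1.67 -2.19] M slot [-0.04  -0.004  0.013]
t 16.23 pos [0.4992 0.1494 0.1188] yaw 19.97 z [-0.0048 -0.0023] F [ 0.74 -1.51 -2.19] M [-0.036 -0.017  0.013] gap 0.0228 v 0.013
ROT [-0.066  0.007 -0.006] SHIFT [0.    0.002 0.319]
t 16.57 tip rel slot mm [  7.92  -0.26 -10.78] F slot [-0.38 -0.76 -2.29] M slot [-0.012 -0.008  0.024]
t 16.73 tip rel slot mm [  5.25  -0.21 -10.93] F slot [ 2.47  0.31 -0.86] M slot [-0.019 -0.574 -0.013]
t 16.82 tip rel slot mm [  4.18  -0.27 -10.68] F slot [ 1.94  0.52 -1.01] M slot [ 0.031 -0.434 -0.028]
t 16.82 pos [0.4952 0.148  0.1085] yaw 19.98 z [-0.0022 -0.0013] F [ 1.64  1.15 -1.01] M [ 0.177 -0.397 -0.028] gap 0.0231 v 0.038
ROT [-0.032  0.006 -0.005] SHIFT [-0.    -0.    -0.022]
```

```bash
python3 -m inch '[[[0,0,0,0,-0.05,-0.01,220]]]' >/dev/null;python3 st.py|head -1
python3 -m inch '[[[0,0,0,0,-0.05,0,220]]]' >/dev/null;python3 st.py|head -1
python3 -m inch '[[[0,0,0,0,-0.05,0.0,220]]]' >/dev/null;python3 st.py|head -1
python3 -m inch '[[[0,0,0,0,-0.04,0.0,220]]]' >/dev/null;python3 st.py
```

```text
t 16.9 tip rel slot mm [  2.79  -0.24 -10.19] F slot [ 1.85 -0.24 -2.28] M slot [-0.052 -0.323 -0.03 ]
t 16.98 tip rel slot mm [ 1.32 -0.24 -9.98] F slot [ 1.38 -0.53 -2.25] M slot [ 0.006 -0.389  0.024]
t 17.07 tip rel slot mm [-0.22 -0.23 -9.93] F slot [ 2.43  0.74 -3.17] M slot [ 0.016 -0.553 -0.009]
t 17.15 tip rel slot mm [-1.25 -0.25 -9.86] F slot [ 4.4  -0.56 -3.75] M slot [ 0.003 -0.918 -0.049]
t 17.15 pos [0.4899 0.1461 0.1093] yaw 19.98 z [ 0.0001 -0.0005] F [ 4.33  0.98 -3.75] M [ 0.317 -0.862 -0.049] gap 0.0229 v 0.044
ROT [-0.     0.006 -0.004] SHIFT [0.    0.    0.005]
```

```bash
python3 -m inch '[[[0,0,0,0,-0.04,0.01,220]]]' >/dev/null;python3 st.py|head -1
python3 -m inch '[[[0,0,0,0,-0.03,0.01,220]]]' >/dev/null;python3 st.py
```

```text
t 17.23 tip rel slot mm [-1.63 -0.23 -9.83] F slot [ 6.12 -0.58 -2.62] M slot [ 0.003 -1.375  0.02 ]
t 17.32 tip rel slot mm [-1.65 -0.25 -9.82] F slot [ 5.37 -0.15 -2.73] M slot [-0.018 -1.176 -0.033]
t 17.32 pos [0.4893 0.1459 0.1094] yaw 19.99 z [0.005  0.0012] F [ 5.1   1.7  -2.73] M [ 0.385 -1.111 -0.033] gap 0.0233 v 0.033
ROT [ 0.064  0.007 -0.003] SHIFT [ 0.    -0.     0.006]
```

```bash
python3 -m inch '[[[0.05,0,0,0,-0.05,0,220]]]' >/dev/null;python3 st.py|head -1
python3 -m inch '[[[0.03,0,0,0,-0.06,0,220]]]' >/dev/null;python3 st.py
```

```text
t 17.4 tip rel slot mm [-2.06 -0.27 -9.48] F slot [ 7.17  0.46 -3.45] M slot [ 0.045 -1.643  0.019]
t 17.48 tip rel slot mm [-2.33 -0.28 -9.01] F slot [ 8.02  0.4  -4.08] M slot [ 0.015 -1.805  0.04 ]
t 17.48 pos [0.4887 0.1456 0.1102] yaw 20.0 z [0.0064 0.0015] F [ 7.4   3.12 -4.08] M [ 0.631 -1.692  0.04 ] gap 0.0233 v 0.042
ROT [ 0.081  0.01  -0.001] SHIFT [ 0.    -0.     0.033]
```

```bash
python3 -m inch '[[[0.04,0,0,0,-0.05,0.02,220]]]' >/dev/null;python3 st.py|head -1
python3 -m inch '[[[0.03,0,0,0,-0.05,0.02,220]]]' >/dev/null;python3 st.py
```

```text
t 17.57 tip rel slot mm [-2.39 -0.3  -8.88] F slot [ 6.09  0.51 -2.14] M slot [ 0.045 -1.397 -0.021]
t 17.65 tip rel slot mm [-2.42 -0.32 -8.79] F slot [ 6.71  0.33 -3.38] M slot [ 0.056 -1.482 -0.031]
t 17.65 pos [0.4885 0.1455 0.1104] yaw 20.01 z [0.0092 0.0022] F [ 6.19  2.6  -3.38] M [ 0.559 -1.373 -0.031] gap 0.0235 v 0.026
ROT [0.118 0.013 0.002] SHIFT [ 0.   -0.    0.04]
```

```bash
python3 -m inch '[[[0.1,0,0,0,-0.07,0.03,220]]]' >/dev/null;python3 st.py|head -1
python3 -m inch '[[[0.05,0,0,0,-0.07,0.02,220],[0.05,0,0,0,-0.07,0.02,220]]]' >/dev/null;python3 st.py
```

```text
t 17.73 tip rel slot mm [-2.97 -0.31 -8.88] F slot [ 8.72  0.12 -2.49] M slot [ 0.054 -1.728 -0.063]
t 17.9 tip rel slot mm [-3.64 -0.33 -8.6 ] F slot [ 8.41 -0.27 -2.54] M slot [ 0.004 -1.857 -0.03 ]
t 17.9 pos [0.4874 0.1451 0.1106] yaw 20.03 z [0.0084 0.0016] F [ 8.    2.62 -2.54] M [ 0.639 -1.744 -0.03 ] gap 0.023 v 0.022
ROT [0.106 0.017 0.006] SHIFT [ 0.    -0.     0.046]
```

```bash
python3 -m inch '[[[0.05,0,0,0,0.03,0,220],[0,0,0,0,0.05,0,220]]]' >/dev/null;python3 st.py|head -1
python3 -m inch '[[[0,0,0,0,0,-0.15,220],[0,0,0,0,0,-0.15,220],[0,0,0,0,0.0,-0.04,220],[0,0,0,0,0.0,0,220],[0,0,0,0,0.0,0,220]]]' >/dev/null;python3 st.py;python3 look.py s5
```

```text
t 18.07 tip rel slot mm [-0.53 -0.37 -7.75] F slot [-0.21  0.56 -0.88] M slot [ 0.005  0.037 -0.019]
t 18.48 tip rel slot mm [-3.05 -0.36  2.89] F slot [-0.26  0.09 -1.66] M slot [-0.039 -0.005  0.043]
t 18.48 pos [0.4882 0.1454 0.1221] yaw 20.02 z [ 0.0018 -0.0009] F [-0.28 -0.   -1.66] M [-0.035 -0.018  0.043] gap 0.0232 v 0.008
ROT [0.017 0.018 0.005] SHIFT [ 0.001 -0.001  0.43 ]
```

View pics/s5.png

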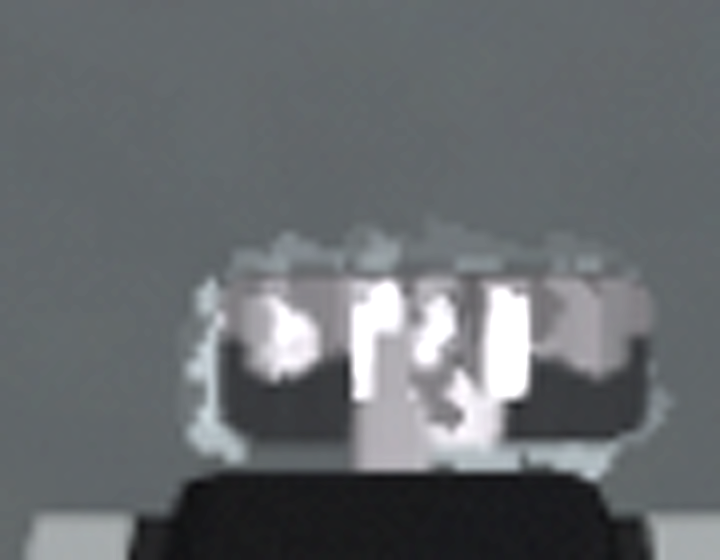

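```bash
python3 -m inch '[[[0.02,0.02,0,0,-0.15,0,220],[0,0,0,0,-0.04,0,220],[0,0,0,0,0,0,220],[0,0,0,0,0,0,220]]]' >/dev/null;python3 st.py
```

```text
t 18.87 tip rel slot mm [-10.12  -0.26   2.23] F slot [ 0.63  0.21 -2.2 ] M slot [-0.016 -0.004  0.002]
t 18.87 pos [0.4817 0.143  0.1214] yaw 20.02 z [-0.002  -0.0002] F [ 0.52  0.41 -2.2 ] M [-0.013 -0.01   0.002] gap 0.0234 v 0.008
ROT [-0.024 -0.006  0.004] SHIFT [-0.     0.001  0.408]
```

```bash
python3 -m inch '[[[-0.02,0,0,0,0.06,0,220],[0,0,0,0,0,0.15,220],[0,0,0,0,0,0.08,220],[0,0,0,0,0,0,220]]]' >/dev/null;python3 st.py|head -1
python3 -m inch '[[[0,0,0,0,0,0.1,220],[0,0,0,0,0,0.06,220],[0,0,0,0,0,0,220]]]' >/dev/null;python3 st.py
```

```text
t 19.2 tip rel slot mm [-8.05 -0.27 -5.41] F slot [-0.18 -0.65 -0.55] M slot [-0.025 -0.004 -0.012]
t 19.45 tip rel slot mm [ -8.18  -0.24 -11.24] F slot [-0.39  0.21 -1.22] M slot [-0.003 -0.035  0.018]
t 19.45 pos [0.4835 0.1437 0.108 ] yaw 20.02 z [-0.0008  0.0003] F [-0.44  0.07 -1.22] M [ 0.009 -0.034  0.018] gap 0.023 v 0.003
ROT [-0.009 -0.006  0.004] SHIFT [ 0.    -0.    -0.041]
```

Inserted in the gap before the centre. I'll push towards the hub for the first back-off tooth.

```bash
python3 -m inch '[[[0,0,0,0,0.05,-0.03,220],[0,0,0,0,0.05,0,220]]]' >/dev/null;python3 st.py|head -1
python3 -m inch '[[[0,0,0,0,0.05,0,220]]]' >/dev/null;python3 st.py|head -1
python3 -m inch '[[[0,0,0,0,0.05,0,220]]]' >/dev/null;python3 st.py|head -1
python3 -m inch '[[[0,0,0,0,0.05,0,220]]]' >/dev/null;python3 st.py
```

```text
t 19.62 tip rel slot mm [ -5.5   -0.2  -10.55] F slot [-1.55 -0.08 -1.15] M slot [ 0.008  0.341 -0.025]
t 19.7 tip rel slot mm [ -4.11  -0.21 -10.47] F slot [-1.69 -0.2  -0.39] M slot [ 0.094  0.309 -0.016]
t 19.78 tip rel slot mm [ -2.66  -0.23 -10.33] F slot [-1.01 -0.49 -1.1 ] M slot [ 0.07   0.378 -0.01 ]
t 19.87 tip rel slot mm [ -1.17  -0.25 -10.27] F slot [-2.46  0.47 -0.74] M slot [ 0.016  0.365 -0.019]
t 19.87 pos [0.4902 0.1461 0.1089] yaw 20.02 z [-0.0033 -0.0006] F [-2.47 -0.4  -0.74] M [-0.11   0.349 -0.019] gap 0.0231 v 0.055
ROT [-0.041 -0.007  0.003] SHIFT [ 0.    -0.    -0.009]
```

```bash
python3 -m inch '[[[-0.02,0,0,0,0.05,0,220]]]' >/dev/null;python3 st.py|head -1
python3 -m inch '[[[-0.02,0,0,0,0.04,0,220]]]' >/dev/null;python3 st.py|head -1
python3 -m inch '[[[-0.02,0,0,0,0.03,0,220]]]' >/dev/null;python3 st.py
```

```text
t 19.95 tip rel slot mm [  0.55  -0.21 -10.27] F slot [-0.22  0.01 -1.6 ] M slot [-0.022  0.177 -0.014]
t 20.03 tip rel slot mm [  1.67  -0.19 -10.41] F slot [-4.38 -0.62 -0.63] M slot [-0.025  0.892 -0.01 ]
t 20.12 tip rel slot mm [  2.26  -0.2  -10.6 ] F slot [-3.48  1.24 -0.91] M slot [0.036 0.689 0.015]
t 20.12 pos [0.4933 0.1473 0.1086] yaw 20.01 z [-0.0009  0.0003] F [-3.69 -0.03 -0.91] M [-0.202  0.659  0.015] gap 0.0235 v 0.017
ROT [-0.009 -0.008  0.003] SHIFT [ 0.   -0.   -0.02]
```

```bash
python3 -m inch '[[[0,0,0,0,-0.05,0,220],[0,0,0,0,0,-0.15,220],[0,0,0,0,0,-0.15,220],[0,0,0,0,0.0,-0.07,220],[0,0,0,0,-0.15,0,220],[0,0,0,0,-0.12,0,220],[0,0,0,0,0,0,220],[0,0,0,0,0,0,220]]]' >/dev/null;python3 st.py
```

```text
t 20.78 tip rel slot mm [-6.04 -0.29  2.94] F slot [-0.32 -0.96 -2.02] M slot [-0.02  -0.015  0.005]
t 20.78 pos [0.4852 0.1443 0.1221] yaw 20.02 z [0.0051 0.0022] F [ 0.02 -1.01 -2.02] M [-0.014 -0.021  0.005] gap 0.0232 v 0.013
ROT [ 0.07  -0.004  0.004] SHIFT [-0.    -0.002  0.431]
```

```bash
python3 look.py s6
python3 -m inch '[[[0.06,0,0,0,-0.08,0,220],[0,0,0,0,-0.03,0,220],[0,0,0,0,0,0,220]]]' >/dev/null;python3 st.py
```

```text
t 21.08 tip rel slot mm [-10.06  -0.27   2.61] F slot [ 0.76 -0.13 -1.14] M slot [0.003 0.045 0.005]
t 21.08 pos [0.4817 0.143  0.1218] yaw 20.02 z [-0.0003  0.0003] F [ 0.76  0.13 -1.14] M [-0.013  0.043  0.005] gap 0.0228 v 0.002
ROT [-0.003 -0.005  0.004] SHIFT [-0.    0.    0.42]
```

View pics/s6.png

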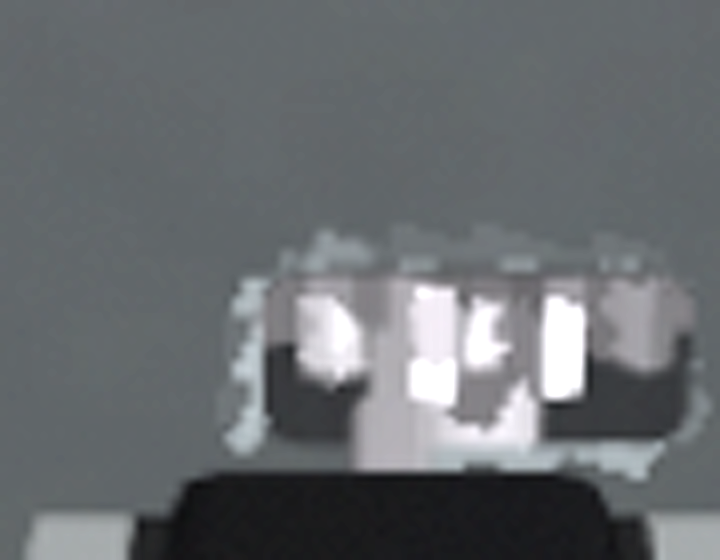

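```bash
python3 -m inch '[[[0,0,0,0,0.06,0,220],[0,0,0,0,0,0.15,220],[0,0,0,0,0,0.08,220],[0,0,0,0,0,0,220]]]' >/dev/null;python3 st.py|head -1
python3 -m inch '[[[0,0,0,0,0,0.1,220],[0,0,0,0,0,0.04,220],[0,0,0,0,0,0,220]]]' >/dev/null;python3 st.py
```

```text
t 21.42 tip rel slot mm [-7.99 -0.27 -5.23] F slot [ 0.01  0.75 -1.71] M slot [-0.052 -0.012  0.025]
t 21.67 tip rel slot mm [ -8.17  -0.22 -10.47] F slot [-0.56 -0.58 -1.25] M slot [-0.033  0.013 -0.005]
t 21.67 pos [0.4835 0.1437 0.1087] yaw 20.02 z [-0.0013  0.0001] F [-0.32 -0.74 -1.25] M [-0.035  0.001 -0.005] gap 0.0233 v 0.003
ROT [-0.015 -0.007  0.005] SHIFT [ 0.    -0.    -0.016]
```

```bash
python3 -m inch '[[[0,0,0,0,0.05,0,220]]]' >/dev/null;python3 st.py|head -1
python3 -m inch '[[[0,0,0,0,0.05,0,220]]]' >/dev/null;python3 st.py|head -1
python3 -m inch '[[[0,0,0,0,0.05,0,220]]]' >/dev/null;python3 st.py|head -1
python3 -m inch '[[[0,0,0,0,0.05,0,220]]]' >/dev/null;python3 st.py|head -1
python3 -m inch '[[[0,0,0,0,0.05,0,220]]]' >/dev/null;python3 st.py
```

```text
t 21.75 tip rel slot mm [ -6.83  -0.2  -10.62] F slot [ 0.65  0.51 -0.85] M slot [ 0.011  0.011 -0.017]
t 21.83 tip rel slot mm [ -5.65  -0.18 -10.69] F slot [-2.81  0.21 -0.12] M slot [ 0.011  0.658 -0.021]
t 21.92 tip rel slot mm [ -4.55  -0.21 -10.62] F slot [-2.44 -0.16 -0.05] M slot [ 0.022  0.559 -0.023]
t 22.0 tip rel slot mm [ -3.1   -0.21 -10.53] F slot [-1.78 -0.16  0.54] M slot [ 0.08   0.306 -0.016]
t 22.08 tip rel slot mm [ -1.56  -0.21 -10.42] F slot [-1.85  0.27 -0.35] M slot [0.082 0.396 0.008]
t 22.08 pos [0.4898 0.146  0.1088] yaw 20.02 z [-0.0045 -0.001 ] F [-1.83 -0.38 -0.35] M [-0.058  0.401  0.008] gap 0.0232 v 0.056
ROT [-0.057 -0.007  0.004] SHIFT [ 0.    -0.    -0.014]
```

```bash
python3 -m inch '[[[-0.02,0,0,0,0.05,0,220]]]' >/dev/null;python3 st.py|head -1
python3 -m inch '[[[-0.02,0,0,0,0.05,0,220]]]' >/dev/null;python3 st.py|head -1
python3 -m inch '[[[-0.02,0,0,0,0.03,0,220]]]' >/dev/null;python3 st.py
```

```text
t 22.17 tip rel slot mm [  0.25  -0.21 -10.39] F slot [-0.74  0.4  -1.71] M slot [-0.03   0.192  0.045]
t 22.25 tip rel slot mm [  1.71  -0.21 -10.57] F slot [-3.54  0.15  0.03] M slot [-0.002  0.924  0.002]
t 22.33 tip rel slot mm [  2.42  -0.22 -10.79] F slot [-2.82  0.28 -0.67] M slot [-0.005  0.661  0.006]
t 22.33 pos [0.4934 0.1473 0.1084] yaw 20.01 z [-0.0016  0.0001] F [-2.74 -0.7  -0.67] M [-0.231  0.619  0.006] gap 0.0229 v 0.014
ROT [-0.018 -0.008  0.002] SHIFT [ 0.    -0.    -0.026]
```

```bash
python3 -m inch '[[[0,0,0,0,-0.05,0,220],[0,0,0,0,0,-0.2,220],[0,0,0,0,0,-0.3,220],[0,0,0,0,0,-0.7,220],[0,0,0,0,0,-0.8,220],[0,0,0,0,0,-0.8,220],[0,0,0,0,0,-0.3,220],[0,0,0,0,0,0,220],[0,0,0,0,0,0,220]]]' >/dev/null;python3 st.py
python3 look.py s7; python3 -c "
from h import *
go([.5366,-.2121,.185],-19.8)"
```

```text
t 23.08 tip rel slot mm [ 3.15 -0.2  90.  ] F slot [ 0.33 -0.02 -2.25] M slot [-0.023 -0.018 -0.012]
t 23.08 pos [0.4938 0.1475 0.2092] yaw 20.03 z [0.0064 0.0028] F [ 0.31  0.09 -2.25] M [-0.016 -0.025 -0.012] gap 0.0234 v 0.015
ROT [ 0.088 -0.006  0.006] SHIFT [-1.000e-03 -2.300e-02  3.333e+00]
t 23.13 pos [0.4937 0.1474 0.2089] yaw 20.03 z [0.006  0.0027] F [ 0.28  0.41 -1.03] M [ 0.057 -0.026  0.039] gap 0.023 v 0.025
ROT [ 0.077 -0.034  8.689] SHIFT [-11.75   -2.766   0.771]
```

View pics/s7.png

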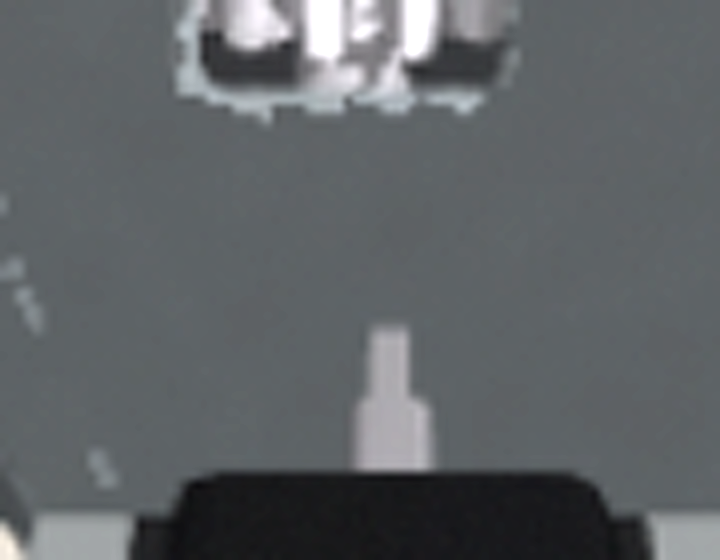

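```bash
python3 -m inch '[[[0,0,0.67,-0.93,0.16,0,220],[0,0,0.67,-0.93,0.16,0,220],[0,0,0.67,-0.93,0.16,0,220],[0,0,0.67,-0.93,0.16,0,220],[0,0,0.67,-0.93,0.16,0,220],[0,0,0.67,-0.93,0.16,0,220],[0,0,0.67,-0.93,0.16,0,220],[0,0,0.67,-0.93,0.16,0,220],[0,0,0.67,-0.93,0.16,0,220],[0,0,0.67,-0.93,0.16,0,220],[0,0,0.67,-0.93,0.16,0,220],[0,0,0.6,-0.8,0.12,0,220],[0,0,0,0,0,0,220],[0,0,0,0,0,0,220]]]' >/dev/null; python3 -c "
from h import *
go([.5366,-.2121,.170],-19.8)"
```

```text
t 24.3 pos [ 0.5604 -0.1869  0.1781] yaw -18.06 z [-0.0298  0.0115] F [-0.23 -0.09 -2.16] M [-0.079  0.008 -0.018] gap 0.0231 v 0.043
ROT [-0.399 -0.015  0.38 ] SHIFT [-1.045 -0.487  0.285]
```

```bash
python3 -m inch '[[[-0.4,-0.01,0.38,-0.5,-0.25,0,220],[0,0,0,-0.45,-0.2,0,220],[0,0,0,0,0,0,220],[0,0,0,0,0,0,220]]]' >/dev/null; python3 -c "
from h import *
go([.5366,-.2121,.170],-19.8)"
```

```text
t 24.63 pos [ 0.5363 -0.2079  0.1727] yaw -19.58 z [-0.0069  0.0049] F [ 0.96  0.16 -2.  ] M [-0.022  0.009  0.002] gap 0.0231 v 0.021
ROT [-0.102 -0.028  0.048] SHIFT [-0.128  0.057  0.089]
```

```bash
python3 -m inch '[[[-0.1,-0.03,0.05,-0.13,0.06,0.3,220],[0,0,0,0,0,0.6,220],[0,0,0,0,0,0.5,220],[0,0,0,0,0,0.2,220],[0,0,0,0,0,0,220],[0,0,0,0,0,0,220]]]' >/dev/null; python3 -c "
from h import *
go([.5366,-.2121,.103],-19.8)"
```

```text
t 25.13 pos [ 0.5385 -0.2094  0.1213] yaw -19.43 z [0.0018 0.0002] F [ 0.13  0.04 -1.54] M [-0.015 -0.     0.024] gap 0.0229 v 0.009
ROT [ 0.02  -0.01   0.082] SHIFT [-0.106 -0.033  0.611]
```

```bash
python3 -m inch '[[[0,0,0.1,-0.13,-0.04,0.3,220],[0.02,0,0.02,0,0,0.15,220],[0,0,0,0,0,0,220],[0,0,0,0,0,0,220]]]' >/dev/null; python3 -c "
from h import *
go([.5366,-.2121,.098],-19.8)
f=env.grab_frame('wrist');im=f['frame']; c=cv2.resize(im[225:305,280:360],(600,600),interpolation=cv2.INTER_CUBIC)
cv2.imwrite('pics/r1.png',np.clip(c[:,:,::-1].astype(float)*1.6,0,255).astype(np.uint8))
"
```

```text
t 25.47 pos [ 0.537  -0.2129  0.1083] yaw -19.97 z [ 0.0025 -0.0003] F [ 1.02  0.05 -2.15] M [ 0.029  0.009 -0.017] gap 0.023 v 0.006
ROT [ 0.031 -0.008 -0.037] SHIFT [ 0.021 -0.024  0.344]
```

View pics/r1.png

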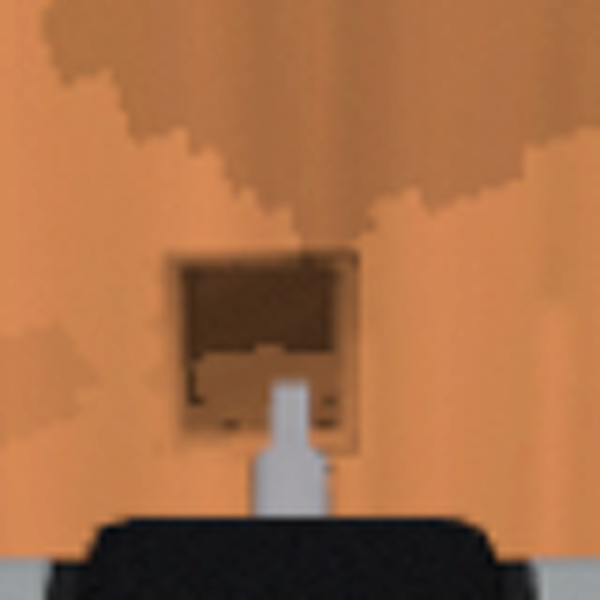

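```bash
python3 -m inch '[[[0.03,0,-0.03,0.02,-0.06,0.2,220],[0,0,0,0,0,0.15,220],[0,0,0,0,0,0,220],[0,0,0,0,0,0,220]]]' >/dev/null; python3 -c "
from h import *
go([.5361,-.2119,.0558],-19.8)
f=env.grab_frame('wrist');im=f['frame']; c=cv2.resize(im[225:305,280:360],(600,600),interpolation=cv2.INTER_CUBIC)
cv2.imwrite('pics/r2.png',np.clip(c[:,:,::-1].astype(float)*1.6,0,255).astype(np.uint8))
"
```

```text
t 25.85 pos [ 0.536  -0.2119  0.0981] yaw -19.82 z [ 0.0021 -0.0002] F [ 0.48  0.46 -0.74] M [-0.009  0.021  0.027] gap 0.0232 v 0.008
ROT [ 0.025 -0.006 -0.004] SHIFT [1.000e-03 1.000e-03 1.409e+00]
```

View pics/r2.png

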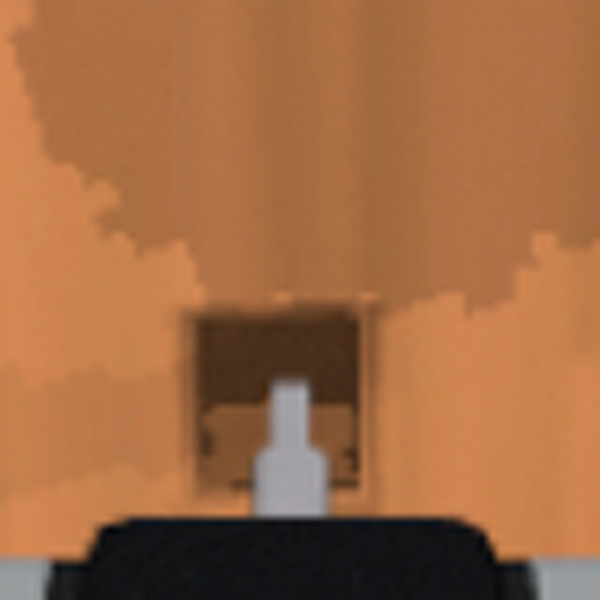

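```bash
python3 -m inch '[[[0.02,0,0,0,-0.01,0.15,220],[0,0,0,0,0,0.2,220],[0,0,0,0,0,0.2,220],[0,0,0,0,0,0,220]]]' >/dev/null; python3 -c "
from h import *
go([.5361,-.2119,.0558],-19.8)"
python3 -m inch '[[[0.02,0,0,0,0,0.2,220],[0,0,0,0,0,0.25,220],[0,0,0,0,0,0.2,220],[0,0,0,0,0,0,220]]]' >/dev/null; python3 -c "
from h import *
go([.5361,-.2119,.0558],-19.8)"
```

```text
t 26.23 pos [ 0.5359 -0.2119  0.0804] yaw -19.82 z [0.0013 0.    ] F [-0.29 -0.21 -1.7 ] M [0.007 0.06  0.038] gap 0.0229 v 0.006
ROT [ 0.015 -0.006 -0.004] SHIFT [0.    0.004 0.82 ]
t 26.57 pos [ 0.5356 -0.2117  0.058 ] yaw -19.82 z [-0.0014  0.0011] F [ 0.05 -0.33 -1.56] M [-0.01  -0.071 -0.049] gap 0.0232 v 0.005
ROT [-0.022 -0.007 -0.004] SHIFT [-0.     0.018  0.074]
```

```bash
python3 -m inch '[[[0,0,0,0,0.02,0.05,220],[0,0,0,0,0,0.03,220],[0,0,0,0,0,0,220]]]' >/dev/null; python3 -c "
from h import *
go([.5361,-.2119,.0555],-19.8)"
```

```text
t 26.82 pos [ 0.5361 -0.2119  0.0552] yaw -19.82 z [-0.002   0.0014] F [ 0.26 -0.36 -2.42] M [ 0.033 -0.031  0.006] gap 0.0232 v 0.002
ROT [-0.029 -0.008 -0.004] SHIFT [-0.001  0.001 -0.009]
```

Back at the pick height. I'll open and lift straight up.

```bash
python3 -m inch '[[[0,0,0,0,0,0,190],[0,0,0,0,0,0,150],[0,0,0,0,0,0,100],[0,0,0,0,0,0,50],[0,0,0,0,0,0,0],[0,0,0,0,0,0,0],[0,0,0,0,0,0,0],[0,0,0,0,0,0,0]]]' 
python3 -c "
from h import *
go([.5361,-.2119,.0555],-19.8)"
```

```text
clock: 27.48
tcp_pos: [0.5377, -0.2126, 0.0581]
orientation: [0.818, 0.575, 0.001, 0.001]
ft_force: [-0.1, -0.2, -0.7]
finger_gap: 0.0855
t 27.48 pos [ 0.5377 -0.2126  0.0581] yaw -19.82 z [ 0.0028 -0.0009] F [-0.11 -0.23 -0.66] M [ 0.03  -0.034 -0.036] gap 0.0855 v 0.003
ROT [ 0.037 -0.002 -0.004] SHIFT [ 0.004 -0.057  0.085]
```

```bash
python3 -m inch '[[[0,0,0,0,0,-0.3,0],[0,0,0,0,0,-0.6,0],[0,0,0,0,0,-0.8,0],[0,0,0,0,0,-0.8,0],[0,0,0,0,0,-0.8,0],[0,0,0,-0.5,0,-0.8,0],[0,0,0,-0.8,0,-0.3,0],[0,0,0,-0.5,0,0,0],[0,0,0,0,0,0,0],[0,0,0,0,0,0,0]]]' 
python3 -c "
from h import *
f=env.grab_frame('wrist'); np.save('pics/w12.npy',f,allow_pickle=True);cv2.imwrite('pics/w12.png',f['frame'][:,:,::-1])
g=env.grab_frame('scene');cv2.imwrite('pics/sc12.png',g['frame'][:,:,::-1])
"
```

```text
clock: 28.32
tcp_pos: [0.518, -0.2638, 0.2021]
orientation: [0.818, 0.576, 0.001, 0.002]
ft_force: [0.4, 0.9, 1.0]
finger_gap: 0.0853
```

View pics/w12.png

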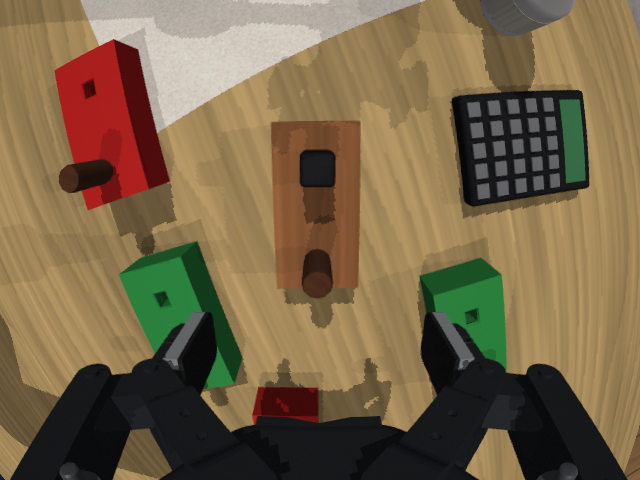

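View pics/sc12.png

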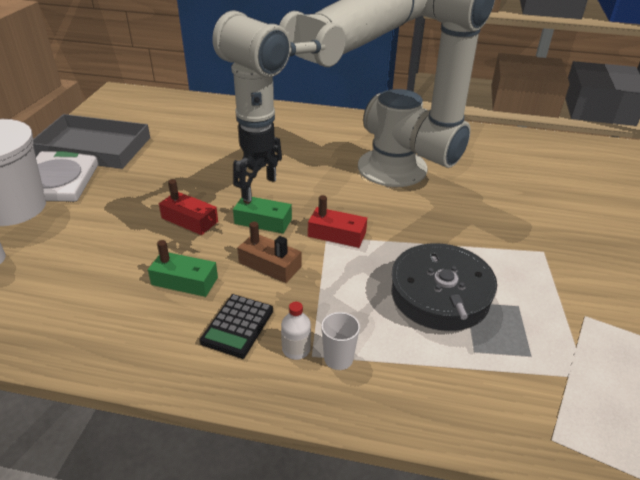

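The spoon stands in its hole: wrist (318,168), scene (281,247). The cup, bottle and calculator sit at the same scene pixels as before. One numeric check before handing in.

Run:
```python
from h import *
a=cv2.imread("pics/scene0.png");b=cv2.imread("pics/sc12.png")
for n,(x0,y0,x1,y1) in dict(cup=(318,312,362,370),bottle=(278,300,314,360),calc=(200,292,274,356),block=(236,222,304,280)).items():
    A=a[y0:y1,x0:x1].astype(np.float32).mean(2);B=b[y0:y1,x0:x1].astype(np.float32).mean(2)
    print(n,cv2.phaseCorrelate(A,B))
h=lambda im:[m.mean().round(2) for m in np.nonzero(im[232:266,270:292].max(2)<35)]
print(h(a),h(b))
f=np.load("pics/w12.npy",allow_pickle=True).item()
m=(f["frame"].max(2)<55).astype(np.uint8);m[:140]=0;m[195:]=0;m[:,:290]=0;m[:,345:]=0
c=biggest(m);print(cv2.minAreaRect(c),onz(f,[cv2.minAreaRect(c)[0]],.098,True))
go([None,None,None],-19.8)
```

```text
cup ((0.3229252922198782, 0.13449106157965218), 0.8904914123923691)
bottle ((0.03650394780538235, -0.052994584824343605), 0.9875410395639914)
calc ((0.5275272983027222, -0.019923930904795384), 1.004145936568578)
block ((-0.04310556374931451, -0.03274028913692817), 1.0063077173989128)
[np.float64(14.16), np.float64(11.72)] [np.float64(14.72), np.float64(11.8)]
((317.0, 168.0), (36.0, 34.0), 90.0) [[ 0.53723108 -0.21176059  0.098     ]]
t 28.42 pos [ 0.518  -0.2631  0.2013] yaw -19.63 z [ 0.0032 -0.0018] F [-0.26 -0.33 -0.29] M [0.008 0.009 0.012] gap 0.0853 v 0.017
ROT [0.045 0.007 0.036] SHIFT [0. 0. 0.]
```

Everything is in place: the handle is within 1 mm of where it started, the bystanders have not moved, and the arm is clear.

```bash
python3 -c "
from station import env
print(env.sign_off())"
```

```text
the job is handed in; nothing more can be done
None
```

I set the brake, put the spoon back in its hole and handed the job in at about 28 s of robot time. `sign_off` gives no verdict, so I don't know the official result.

**What I did**
- **Winding up:** I turned the star wheel towards the rim one tooth at a time. The first three teeth clicked over at 1 to 4 N. On the fourth the force climbed without the usual click drop, and I held it at 6 to 8.7 N for about 0.5 s, so the shoe was hard against the drum.
- **Backing off:** I turned it back two teeth, each with a clear click. The highest force I read on the spoon was about 9 N, against the 30 N limit.
- **Putting away:** I set the spoon back in its hole, let go and lifted clear.

**Last checks**
- **Spoon:** it stands upright, within about 1 mm of where it started.
- **Cup, bottle, calculator and block:** all within about half a pixel of their first positions in the scene camera.
- **Arm:** nothing touched, with force readings under 0.5 N.

**Uncertain or disagreeing**
- **Clearance:** it can't be seen directly. From the clicks and where the force began to climb, I put it at about 1.8 to 2 teeth.
- **Wheel position:** after backing off, the highlights in the slot suggested the wheel rests about 1.5 mm short of its exact click position. By feel it met the second back-off tooth where I expected, and even with that offset the clearance stays in range.
- **Cameras:** the top and wrist cameras put the slot about 5 mm apart. I went by the wrist camera, and the first insertion into the slot confirmed it.

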